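# Measure the lacquer on a bronze casting with a coating gauge

## Task

Check the lacquer on the bronze raven's base with the coating gauge: take the gauge out of its stand and first do the zero check by pressing its probe, gauge upright, on the bare metal disc for about a second. Then measure on the casting: set the probe inside the paper ring on the sloping face, gauge square to that face, and press lightly (about 5 N, the spring probe roughly half in, never down to its stop), and finish while still holding it there, steady, for the reading. Touch the casting with nothing but the probe and only at the ring, never ram the probe down, and leave the other things on the bench where they are.

Things in the scene. Friction and masses are not known exactly. Their poses are not given: they have to be found in the camera images.
- gauge: Hand-held coating gauge, about 0.19 kg: grey housing 27 mm thick (x), 46 mm wide (y), 118 mm tall (z), display on the -x side. Grip it near its top by the two flat sides 46 mm apart. Starts upright in the stand, lower 30 mm in the pocket. Origin: centre of the housing's underside, z up the housing. Under it, on the z axis: black nose 20 mm wide, 10 mm long, then the steel probe.
- probe (a joint): How far the spring-loaded probe is pushed into the gauge, m: 0 free, 0.008 at its hard stop. The spring pushes back with 2 N at the start of travel plus 0.7 N per mm (about 5 N at 4.3 mm, 7.6 N at the stop).
- probe_tip (a point): Centre of the probe's flat end face, 12 mm in diameter, on the gauge's z axis: 22 mm below the gauge's origin (12 mm below the nose) while the probe is free; it moves in with the probe.
- stand: Black plastic stand, fixed to the bench: 85 x 96 mm base, pocket 37 x 62 mm outside, top 62 mm above the bench, open above, 2 mm play around the gauge, whose underside rests 32 mm above the bench. Origin: centre of its underside; axes as the gauge's at the start. Lift the gauge over 60 mm straight up to clear it.
- disc: Zero reference: loose bare metal disc lying on the bench, 50 mm diameter, 8 mm thick, 0.14 kg. Origin: centre of its underside; z up, so the flat top centre is 8 mm above it.
- bronze: Dark lacquered bronze casting, fixed: base 170 mm deep (x), 180 mm wide (y). Its -x edge is 40 mm high; from there a flat face slopes up at 25 degrees towards +x over 105 mm to a level ledge 89 mm high; on it, 50 mm to +x of the origin, stands a raven, its head 210 mm above the bench. Origin: centre of the underside, z up.
- spot (a point): Centre of a thin paper ring (40 mm outside, 30 mm inside diameter) stuck on the casting's sloping face, in a different place each time. z points out of the face, square to it (25 degrees from vertical); y is horizontal along the face; x points up the slope.
- bottle: Bystander: closed amber bottle, 60 mm diameter, 150 mm tall, standing. Origin: centre of its underside.
- brushpot: Bystander: white pot 76 mm diameter, 85 mm tall, with brushes up to about 190 mm high. Origin: centre of its underside.
- tape: Bystander: roll of tape lying flat, 90 mm diameter, 25 mm high. Origin: centre of its underside.
- penguin: Bystander: small bronze penguin, about 55 mm wide, 91 mm tall, standing. Origin: centre of its underside.

How it is judged:
By the outcome, as a careful person would: the job done as asked, in the order asked, and still so for the second after the job is handed in, while the arm keeps its last pose, push and grip.
It also fails if it takes over 64 s, if anything falls off the work surface, if the arm or the gripper's body presses on something with over 40 N, if the wrist force passes 120 N, or if a joint passes its speed limit or range.

## Robot

A 7-joint arm with a two-finger parallel gripper is mounted at the origin on the work surface. World frame = base frame: x ahead of the robot, y to its left, z up, the work surface at z = 0. Lengths are in m, angles in rad, forces in N, time in s.
With the tool pointing down it reaches from about 0.4 to 0.85 m from the base axis. Payload 4.5 kg.
Tool frame: the origin (TCP) lies midway between the tips of the shut fingers; the grasp point (between the pads) lies 19 mm behind it; z points along the fingers, y is the line along which they close (so a half turn about z gives the same grasp; the last joint's range is limited). The gripper opens to 85 mm and grips with 20 to 120 N. Pads are 22 mm wide; open, the fingers measure 114 mm over their backs; the gripper's body (76 mm by 85 mm) begins 54 mm behind the grasp point. The pads swing forward as they close: fully open they stand 13 mm farther back than shut.
Start: joints at [0.034, 0.689, -0.195, 1.565, 0.157, 0.902, -0.215], TCP at [0.625, 0, 0.231] pointing down, gripper open.
Joint ranges: [-3.01, 3.01], [-0.46, 2.08], [-1.47, 1.51], [0.13, 2.56], [-1, 4.14], [0.04, 2.09], [-2.66, 2.66]. Speed limits (rad/s): [2.57, 2.57, 3.14, 3.14, 3.14, 3.14, 3.14].

## Interface

Orientations are given as a unit quaternion [w, x, y, z].
In Python, from station import ctrl, snapshot, workorder gives the robot as it stands.
- The arm moves only by the tool drive_tool, never from a script. Its argument "moves" is a list of rows, each an object with "delta_rot": the turn, a rotation vector about the tool's x, y, z in rad, a list of three; "dp": the shift along the tool's x, y, z in mm, a list of three; "gripper": the finger opening in mm, from 0 to 85.4. A call has exactly 5 rows; each row shifts and turns the commanded pose from where the row before left it, along the tool's axes as they then stand; what a row does not reach is not made up. A row lasts 1/8 s, in which the tool goes at most 62.5 mm and 10.7 degrees, less where a joint would pass 70% of its speed; a pose out of reach is approached as far as the arm can. A call with a gripper value outside its range is refused whole. The fingers move at their own pace and stop on an object; "force" is the grip in N (left out, the last holds). Time passes only in rows, so rows that do not move let the fingers close, or fill a call up. It gives the time, the measured TCP pose, the force, the opening and the grip force at its end, in the units of the state.
- ctrl.get_state(): the state, without advancing time (a new reading comes with each control period).
- snapshot(name): name is "scene" or "side" or "wrist"; returns a dict with "color" (480x640x3 uint8, red, green, blue), "vertical_fov" (degrees; the focal length in pixels is half the picture's height over the tangent of half this angle, whatever the lens; pixels are square), "cx", "cy" (the principal point, pixels), "k1" (the pictures are not rectified: a ray, as slopes to the right and down, at radius r is drawn at 1 + k1 r^2 times it, then the intrinsics apply), "T" (4x4, takes a point from camera to world coordinates). Camera axes: x right, y up, looking along -z (the intrinsics and any distortion apply to the point x, -y, -z); pixel columns grow to the right and rows downward; lengths in m; the calibration is good to about 2 mm. A picture is of the moment at which its call begins. There is no depth.
- workorder.close_job(): hands the job in; it is judged then, once.
The state is a dict: "t": time; "joint_positions": joint angles; "joint_velocities": joint speeds; "joint_efforts": joint torques, N m; "ee_pos": TCP position; "eef_rot": TCP orientation; "wrist_force": force on the tool from outside, world axes, zero at the start; "ft_torque": the same for the moment, N m; "gripper_width": finger opening in m; "grasp_force": force on a finger pad.
Only numpy, scipy, OpenCV 4.12 (cv2) and the standard library are available. Lean on these libraries where they do the work, as an engineer would, in place of code of your own. Each camera call takes 0.05 s, during which the arm holds its last target. There are 200 camera calls.

## Working session

There is one attempt and no reset: what is moved stays moved. The work goes in short steps, Python scripts to look and compute and a tool call to move; the robot and the scene stay as the last step left them, time stands still between calls to the robot, and variables do not carry over. Pictures are saved under pics/ and viewed, at most 10 in all, crops included, and the job is handed in when it is done.

Besides the shell and the picture viewer there is one more tool, called after ">>>" by a JSON object that holds its "api" and its "payload", one argument or row to a line. drive_tool: Moves the arm, as the interface text tells. Its arguments: {"type":"object","properties":{"moves":{"type":"array","items":{"type":"object","properties":{"delta_rot":{"type":"array","items":{"type":"number"}},"dp":{"type":"array","items":{"type":"number"}},"gripper":{"type":"number"}}}},"force":{"type":"number"}},"required":["moves"]}

```bash
ls; mkdir -p pics; cat > h.py <<'E'
import numpy as np, cv2
from station import ctrl, snapshot, workorder
from scipy.spatial.transform import Rotation as R
def cam(s):
    f=240/np.tan(np.radians(s["vertical_fov"])/2)
    return np.array([[f,0,s["cx"]],[0,f,s["cy"]],[0,0,1.]]),np.array([s["k1"],0,0,0.])
def ray(s,px):
    K,d=cam(s); p=cv2.undistortPoints(np.array(px,float).reshape(-1,1,2),K,d)[:,0]
    T=np.array(s["T"]); v=np.c_[p[:,0],-p[:,1],-np.ones(len(p))]@T[:3,:3].T
    return T[:3,3],v
def onz(s,px,z):
    o,v=ray(s,px); return o+v*((z-o[2])/v[:,2])[:,None]
def proj(s,P):
    K,d=cam(s); T=np.array(s["T"]); c=(np.atleast_2d(P)-T[:3,3])@T[:3,:3]*[1,-1,-1]
    return cv2.projectPoints(c,np.zeros(3),np.zeros(3),K,d)[0][:,0]
def tri(ss,pp):
    A=np.zeros((3,3));b=np.zeros(3)
    for s,p in zip(ss,pp):
        o,v=ray(s,[p]);v=v[0]/np.linalg.norm(v[0]);M=np.eye(3)-np.outer(v,v);A+=M;b+=M@o
    return np.linalg.solve(A,b)
def rot(st): q=st["eef_rot"]; return R.from_quat([q[1],q[2],q[3],q[0]])
E
python3 - <<'E'
from h import *
import pickle
S={}
for n in("scene","side","wrist"):
    S[n]=snapshot(n); cv2.imwrite(f"pics/{n}0.png",S[n]["color"][...,::-1]); print(n,np.round(S[n]["T"],3).tolist(),S[n]["vertical_fov"],S[n]["k1"])
pickle.dump(S,open("s0.pkl","wb"))
print(ctrl.get_state())
E
```

```text
pics
scene [[0.356, -0.671, 0.65, 1.581], [0.934, 0.266, -0.237, -0.325], [-0.014, 0.692, 0.722, 1.144], [0.0, 0.0, 0.0, 1.0]] 48.39852730004909 0.022344755242689356
side [[-0.854, 0.37, -0.367, 0.147], [-0.521, -0.622, 0.584, 0.727], [-0.012, 0.69, 0.724, 0.953], [0.0, 0.0, 0.0, 1.0]] 56.320967479609635 0.0005128044607650427
wrist [[1.0, -0.002, 0.001, 0.625], [0.001, 0.946, 0.324, 0.083], [-0.002, -0.323, 0.946, 0.372], [0.0, 0.0, 0.0, 1.0]] 70.44030142096024 -0.06274293200450802
{'t': 0.15, 'joint_positions': array([ 0.0338148 ,  0.68980669, -0.19452483,  1.56607834,  0.15730019,
        0.90250724, -0.21507216]), 'joint_velocities': array([ 0.00038161, -0.00365727, -0.00038265, -0.00214844, -0.00029981,
       -0.001029  ,  0.00147051]), 'joint_efforts': array([-6.29315091e-04, -5.39936972e+01, -1.26815826e+00, -1.58719003e+01,
        9.24438267e-03,  6.49630194e-03,  1.79077297e-06]), 'ee_pos': array([ 6.24514672e-01, -4.73345099e-05,  2.30665758e-01]), 'eef_rot': array([-4.60418043e-04,  7.07080709e-01,  7.07132501e-01, -5.34094788e-04]), 'wrist_force': array([ 0.3048351,  0.9920589, -0.4801112]), 'ft_torque': array([-0.03146755,  0.00901206,  0.00640166]), 'grasp_force': 0.0, 'gripper_width': 0.08548089761543037}
```

View pics/scene0.png

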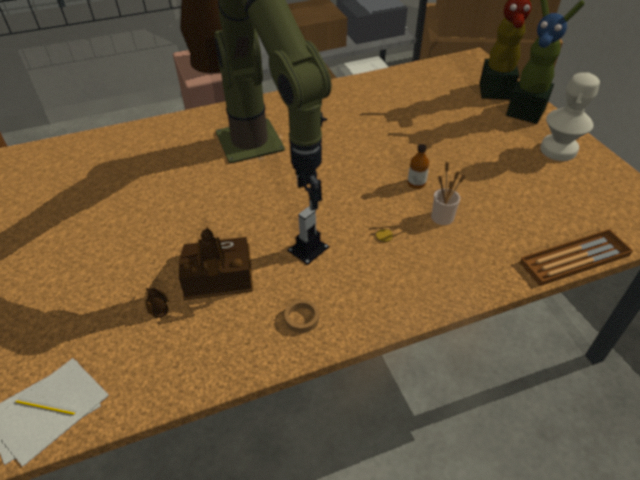

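View pics/side0.png

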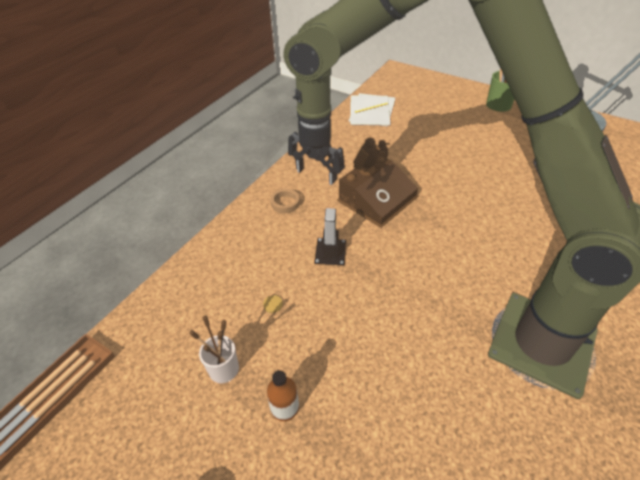

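View pics/wrist0.png

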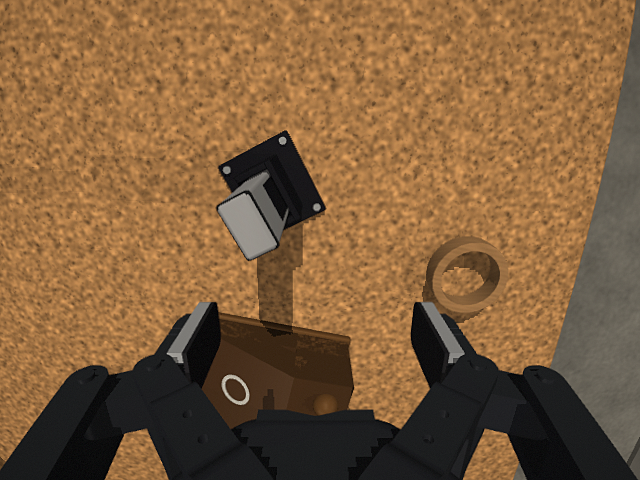

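The scene view shows the casting at (215,265), the gauge in its stand at (308,235), the tape at (301,315), the penguin at (156,300), and a yellowish object at (383,234) that could be the disc. In the wrist view the gauge top is at (247,225) and the ring at (235,390). The side view has the ring at (382,196).

```bash
python3 - <<'E'
from h import *
import pickle
S=pickle.load(open("s0.pkl","rb"))
def crop(n,x,y,w=100,h=75): return cv2.resize(S[n]["color"][y:y+h,x:x+w,::-1],(400,300),interpolation=cv2.INTER_CUBIC)
a=np.vstack([np.hstack([crop("scene",335,195),crop("side",225,270)]),np.hstack([crop("scene",180,205),crop("side",330,150)])])
cv2.imwrite("pics/c1.png",a)
sc,sd,w=S["scene"],S["side"],S["wrist"]
print("yellow",onz(sc,[(383,235)],.004),onz(sd,[(272,306)],.004))
# gauge top
def mask_top(s):
    c=s["color"].astype(int); return c
c=w["color"]; hsv=cv2.cvtColor(c,cv2.COLOR_RGB2HSV)
m=((hsv[...,1]<40)&(hsv[...,2]>140)).astype(np.uint8)
n,l,st,ce=cv2.connectedComponentsWithStats(m)
for i in range(1,n):
    if st[i,4]>60: print(i,st[i],ce[i])
i=l[225,247]; mm=(l==i).astype(np.uint8)
k=cv2.findContours(mm,0,2)[0][0]; r=cv2.minAreaRect(k); b=cv2.boxPoints(r)
print("top px",r,b); P=onz(w,b,.15); print(P,P.mean(0))
for d in np.diff(P,axis=0): print(np.linalg.norm(d),np.degrees(np.arctan2(d[1],d[0])))
# ring triangulate
for nme,s,pt in(("w",w,(235,390)),("sd",sd,(382,196))):
    c=s["color"]; hsv=cv2.cvtColor(c,cv2.COLOR_RGB2HSV); x,y=pt
    m=np.zeros(c.shape[:2],np.uint8); q=(hsv[...,1]<90)&(hsv[...,2]>110); m[y-25:y+25,x-25:x+25]=q[y-25:y+25,x-25:x+25]
    ys,xs=np.nonzero(m); print(nme,len(xs),xs.min(),xs.max(),ys.min(),ys.max()); 
    k=cv2.findContours(m,0,1)[0]; k=max(k,key=len); e=cv2.fitEllipse(k); print(e)
    globals()["p"+nme]=e[0]
T=tri([w,sd],[pw,psd]); print("spot",T,proj(w,T),proj(sd,T),proj(sc,T))
# screw heads of the stand
print("screws",onz(w,[(282,140),(227,170),(317,207)],.006))
E
```

```text
yellow [[0.60941005 0.23983629 0.004     ]] [[0.60817385 0.24732811 0.004     ]]
3 [ 219  194   57   64 1887] [247.06836248 224.92050874]
5 [167 353  16  10  71] [176.32394366 356.01408451]
8 [222 375  27  30 230] [235.24782609 389.05217391]
top px ((246.74403381347656, 225.42950439453125), (60.20986557006836, 32.99982833862305), 60.39554977416992) [[217.52596 207.40569]
 [246.21788 191.10347]
 [275.9621  243.45332]
 [247.27019 259.75555]]
[[ 0.55888657  0.02739578  0.15      ]
 [ 0.57904927  0.03847786  0.15      ]
 [ 0.59748465  0.00160096  0.15      ]
 [ 0.57664467 -0.01074868  0.15      ]] [0.57801629 0.01418148 0.15      ]
0.023007542187065102 28.79463704723731
0.041228256121532914 -63.43877271135458
0.024224331050775545 -149.3492869742326
w 293 222 249 375 404
((235.07667541503906, 389.2972412109375), (22.112398147583008, 33.29131317138672), 141.6290740966797)
sd 159 375 390 188 202
((382.2760009765625, 195.19778442382812), (12.861197471618652, 15.854580879211426), 127.12262725830078)
spot [ 0.53111334 -0.21354972  0.06048447] [[235.00364643 389.70708441]] [[382.20612856 195.33351941]] [[225.31277945 245.0822154 ]]
screws [[ 0.58984686  0.06356489  0.006     ]
 [ 0.52980374  0.03256744  0.006     ]
 [ 0.62652596 -0.0082829   0.006     ]]
```

View pics/c1.png

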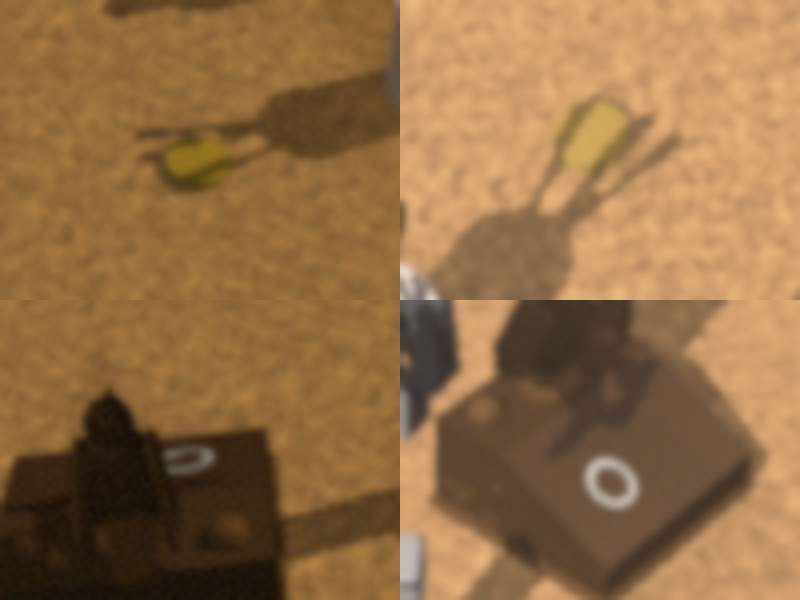

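The crops show the brass disc at about scene (384,235) and side (273,303), and the ring on the slope. I'll refine both with the wrist camera, starting with the disc.

>>> {"api": "drive_tool", "payload": {
  "moves": [
    {"dp": [30,0,0],"gripper": 85},
    {"dp": [30,0,0],"gripper": 85},
    {"dp": [30,0,0],"gripper": 85},
    {"dp": [30,0,0],"gripper": 85},
    {"dp": [30,0,0],"gripper": 85}
  ]
}}

```text
schema error: expected keys delta_rot, dp, gripper
```

```bash
python3 - <<'E'
from h import *
import pickle
s=snapshot("wrist"); pickle.dump(s,open("w1.pkl","wb")); print(ctrl.get_state()["ee_pos"], np.round(np.array(s["T"])[:3,3],3))
cv2.imwrite("pics/w1.png",s["color"][...,::-1])
print(proj(s,[[.608,.243,.008]]))
E
```

```text
[ 6.24621626e-01 -2.28467527e-05  2.30800440e-01] [0.625 0.083 0.372]
[[297.1189114  -60.12543186]]
```

>>> {"api": "drive_tool", "payload": {
  "moves": [
    {"dp": [-45,0,-8],"gripper": 85},
    {"dp": [-45,0,-8],"gripper": 85},
    {"dp": [-45,0,-8],"gripper": 85},
    {"dp": [-45,0,-8],"gripper": 85},
    {"dp": [-45,0,-8],"gripper": 85}
  ]
}}

```text
schema error: expected keys delta_rot, dp, gripper
```

```bash
python3 - <<'E'
from h import *
import pickle
s=snapshot("wrist"); pickle.dump(s,open("w2.pkl","wb")); print(ctrl.get_state()["t"],ctrl.get_state()["ee_pos"])
a=s["color"]; b=pickle.load(open("w1.pkl","rb"))["color"]
cv2.imwrite("pics/w2.png",a[...,::-1])
E
```

```text
0.25 [6.24744063e-01 3.58959289e-06 2.30923842e-01]
```

View pics/w1.png

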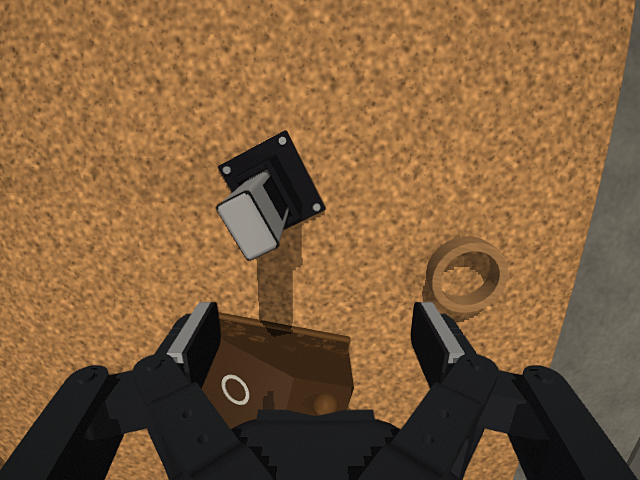

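View pics/w2.png

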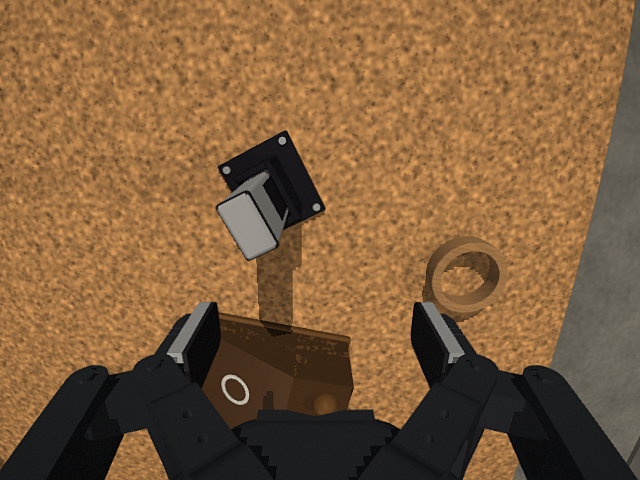

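Both pictures match the first wrist view, because the moves were refused: every row needs all three keys. I'll resend them with `delta_rot` included.

>>> {"api": "drive_tool", "payload": {
  "moves": [
    {"dp": [30,0,0],"delta_rot": [0,0,0],"gripper": 85},
    {"dp": [30,0,0],"delta_rot": [0,0,0],"gripper": 85},
    {"dp": [30,0,0],"delta_rot": [0,0,0],"gripper": 85},
    {"dp": [30,0,0],"delta_rot": [0,0,0],"gripper": 85},
    {"dp": [30,0,0],"delta_rot": [0,0,0],"gripper": 85}
  ]
}}

```text
t: 0.88
ee_pos: [0.6249, 0.1509, 0.2312]
eef_rot: [-0.0, 0.707, 0.707, -0.0]
wrist_force: [-0.2, -0.0, 0.4]
gripper_width: 0.0849
grasp_force: 0.0
```

```bash
python3 - <<'E'
from h import *
import pickle
s=snapshot("wrist"); pickle.dump(s,open("w1.pkl","wb")); print(ctrl.get_state()["t"],ctrl.get_state()["ee_pos"], np.round(np.array(s["T"])[:3,3],3))
print(proj(s,[[.608,.243,.008]]))
E
```

```text
0.925 [0.62407732 0.15773387 0.23125364] [0.625 0.234 0.372]
[[298.24073249 111.29079363]]
```

>>> {"api": "drive_tool", "payload": {
  "moves": [
    {"dp": [-45,0,-8],"delta_rot": [0,0,0],"gripper": 85},
    {"dp": [-45,0,-8],"delta_rot": [0,0,0],"gripper": 85},
    {"dp": [-45,0,-8],"delta_rot": [0,0,0],"gripper": 85},
    {"dp": [-45,0,-8],"delta_rot": [0,0,0],"gripper": 85},
    {"dp": [-45,0,-8],"delta_rot": [0,0,0],"gripper": 85}
  ]
}}

```text
t: 1.55
ee_pos: [0.6247, -0.0767, 0.2715]
eef_rot: [-0.0, 0.707, 0.707, -0.0]
wrist_force: [-0.1, -0.1, 0.5]
gripper_width: 0.0853
grasp_force: 0.0
```

```bash
python3 - <<'E'
from h import *
import pickle
s=snapshot("wrist"); pickle.dump(s,open("w2.pkl","wb")); print(ctrl.get_state()["t"],ctrl.get_state()["ee_pos"])
b=pickle.load(open("w1.pkl","rb"))
x,y=proj(b,[[.608,.243,.008]])[0].astype(int); y=max(60,y)
c=cv2.resize(b["color"][y-60:y+60,x-80:x+80],(320,240))
print(x,y)
a=s["color"].copy(); a=np.hstack([a[:,:480] if 0 else a, np.zeros((480,160,3),np.uint8)]); 
a=a[:, :800]; c2=cv2.resize(c,(160,120)); a[:120,640:]=c2
cv2.imwrite("pics/w3.png",a[...,::-1])
E
```

```text
1.6 [ 0.62474311 -0.08682903  0.27248625]
298 111
```

View pics/w3.png

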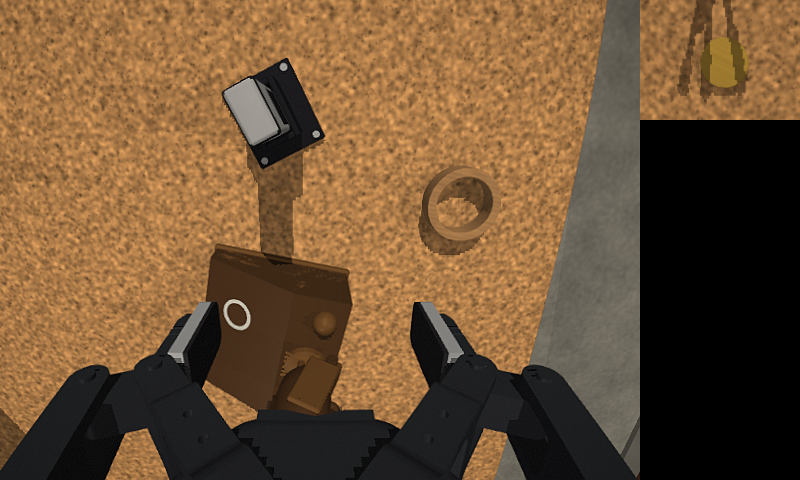

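The wrist view now shows the whole slope with the ring at (236,315). The inset shows the disc, near (301,114) in that picture. Next I'll measure the disc, the ring, the fold line and the gauge again.

```bash
python3 - <<'E'
from h import *
import pickle
w1=pickle.load(open("w1.pkl","rb"));w2=pickle.load(open("w2.pkl","rb"));S=pickle.load(open("s0.pkl","rb"))
hsv=cv2.cvtColor(w1["color"],cv2.COLOR_RGB2HSV); sub=hsv[60:170,240:360]
print("disc px hsv",hsv[112,300],hsv[105,318],hsv[120,270])
m=np.zeros(hsv.shape[:2],np.uint8); m[60:170,240:360]=(sub[...,0]>=21)&(sub[...,0]<35)&(sub[...,1]>120)
m=cv2.morphologyEx(m,cv2.MORPH_OPEN,np.ones((3,3))); n,l,st,ce=cv2.connectedComponentsWithStats(m)
i=1+np.argmax(st[1:,4]); print(st[i],ce[i]); k=max(cv2.findContours((l==i).astype(np.uint8),0,1)[0],key=len)
c,r=cv2.minEnclosingCircle(k); print(c,r,"disc",onz(w1,[c,ce[i]],.007), onz(w1,[(st[i,0],c[1]),(st[i,0]+st[i,2],c[1])],.008))
hsv=cv2.cvtColor(w2["color"],cv2.COLOR_RGB2HSV)
def comp(x0,x1,y0,y1):
    m=np.zeros(hsv.shape[:2],np.uint8); m[y0:y1,x0:x1]=((hsv[...,1]<60)&(hsv[...,2]>130))[y0:y1,x0:x1]
    return max(cv2.findContours(m,0,1)[0],key=len)
e=cv2.fitEllipse(comp(215,260,290,340)); print("ring",e)
w0,sd=S["wrist"],S["side"]
for ss,pp in (([w2,sd],[e[0],(382.3,195.2)]),([w0,sd],[(235.08,389.3),(382.3,195.2)]),([w0,w2,sd],[(235.08,389.3),e[0],(382.3,195.2)]),([w0,w2],[(235.08,389.3),e[0]])): print(tri(ss,pp))
r=cv2.minAreaRect(comp(215,285,70,150)); P=onz(w2,cv2.boxPoints(r),.15); print("top",P.mean(0),np.degrees(np.arctan2(*(P[1]-P[0])[[1,0]])),np.degrees(np.arctan2(*(P[2]-P[1])[[1,0]])),np.linalg.norm(np.diff(P,axis=0),axis=1))
for nm,p in (("bottle",(418,183)),("pot",(443,220))): print(nm,onz(S["scene"],[p],0))
for nm,p in (("bottle",(284,413)),("pot",(222,376))): print(nm,onz(S["side"],[p],0))
a=cv2.resize(w2["color"][235:415,190:360,::-1],None,fx=3.3,fy=3.3,interpolation=cv2.INTER_CUBIC)
print(a.shape);cv2.imwrite("pics/c2.png",a[:600])
E
```

```text
disc px hsv [ 20 181 155] [ 20 180  98] [ 15 149 170]Traceback (most recent call last):
  File "<stdin>", line 8, in <module>
    return _wrapfunc(a, 'argmax', axis=axis, out=out, **kwds)
    return bound(*args, **kwds)
ValueError: attempt to get argmax of an empty sequence
```

```bash
python3 - <<'E'
from h import *
import pickle
w1=pickle.load(open("w1.pkl","rb"));w2=pickle.load(open("w2.pkl","rb"));S=pickle.load(open("s0.pkl","rb"))
hsv=cv2.cvtColor(cv2.GaussianBlur(w1["color"],(5,5),0),cv2.COLOR_RGB2HSV); sub=hsv[60:170,240:360]
m=np.zeros(hsv.shape[:2],np.uint8); m[60:170,240:360]=(sub[...,0]>=18)&(sub[...,0]<35)
m=cv2.morphologyEx(m,cv2.MORPH_OPEN,np.ones((5,5))); n,l,st,ce=cv2.connectedComponentsWithStats(m)
i=1+np.argmax(st[1:,4]); print(st[i],ce[i]); k=max(cv2.findContours((l==i).astype(np.uint8),0,1)[0],key=len)
c,r=cv2.minEnclosingCircle(k); print(c,r,"disc",onz(w1,[c,ce[i]],.007))
hsv=cv2.cvtColor(w2["color"],cv2.COLOR_RGB2HSV)
def comp(x0,x1,y0,y1):
    m=np.zeros(hsv.shape[:2],np.uint8); m[y0:y1,x0:x1]=((hsv[...,1]<60)&(hsv[...,2]>130))[y0:y1,x0:x1]
    return max(cv2.findContours(m,0,1)[0],key=len)
e=cv2.fitEllipse(comp(215,260,290,340)); print("ring",e)
w0,sd=S["wrist"],S["side"]
for ss,pp in (([w2,sd],[e[0],(382.3,195.2)]),([w0,sd],[(235.08,389.3),(382.3,195.2)]),([w0,w2,sd],[(235.08,389.3),e[0],(382.3,195.2)]),([w0,w2],[(235.08,389.3),e[0]])): print(tri(ss,pp))
r=cv2.minAreaRect(comp(215,285,70,150)); P=onz(w2,cv2.boxPoints(r),.15); print("top",P.mean(0),np.degrees(np.arctan2(*(P[1]-P[0])[[1,0]])),np.degrees(np.arctan2(*(P[2]-P[1])[[1,0]])),np.linalg.norm(np.diff(P,axis=0),axis=1))
for nm,p in (("bottle",(418,183)),("pot",(443,220))): print(nm,onz(S["scene"],[p],0))
for nm,p in (("bottle",(284,413)),("pot",(222,376))): print(nm,onz(S["side"],[p],0))
a=cv2.resize(w2["color"][235:415,190:360,::-1],None,fx=3.3,fy=3.3,interpolation=cv2.INTER_CUBIC)
print(a.shape);cv2.imwrite("pics/c2.png",a[:600])
E
```

```text
[ 278   88   49   51 1955] [302.0455243  113.16368286]
(301.7281188964844, 113.21087646484375) 25.570341110229492 disc [[0.61148232 0.24115365 0.007     ]
 [0.61180619 0.24119937 0.007     ]]
ring ((236.5332794189453, 314.1743469238281), (23.718027114868164, 31.890554428100586), 149.3668212890625)
[ 0.53102427 -0.21332798  0.06091008]
[ 0.53108519 -0.21365835  0.06039142]
[ 0.53108435 -0.21340184  0.06052793]
[ 0.53093911 -0.21376564  0.05961535]
top [0.57794449 0.01330383 0.15      ] 24.478556896865538 -63.35822657045404 [0.02317883 0.04155628 0.02410673]
bottle [[0.43273423 0.45243488 0.        ]]
pot [[0.61560615 0.43976787 0.        ]]
bottle [[0.42779126 0.45296313 0.        ]]
pot [[ 5.95652955e-01  4.56855491e-01 -1.11022302e-16]]
(594, 561, 3)
```

View pics/c2.png

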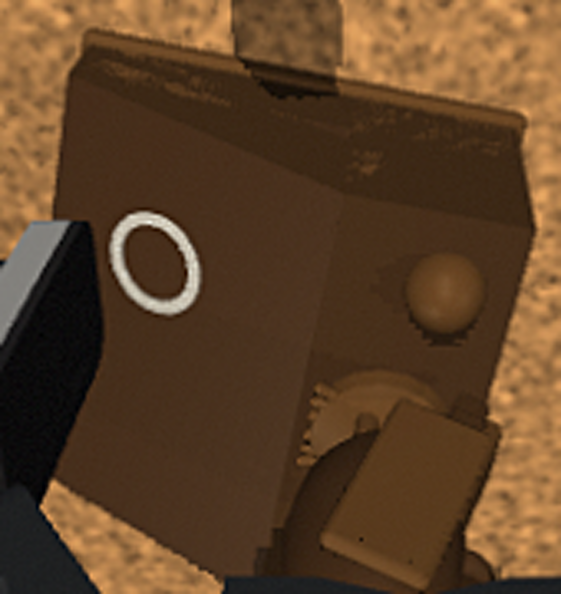

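The crop shows the slope's corners at roughly (212.7,258.6) and (206.7,380.5), both at z=0.04, and the fold running from (293.6,292.6) at z=0.089. I'll get the casting's yaw from these.

```bash
python3 - <<'E'
from h import *
import pickle
w2=pickle.load(open("w2.pkl","rb"));S=pickle.load(open("s0.pkl","rb"))
f=lambda X,Y:(190+X/3.3,235+Y/3.3)
a=onz(w2,[f(75,78),f(53,220),f(55,480)],.04); b=onz(w2,[f(342,190),f(300,420)],.089); c=onz(w2,[f(90,30),f(523,118)],.0); d=onz(w2,[f(532,232)],.089)
g=lambda p,q:(np.degrees(np.arctan2(q[1]-p[1],q[0]-p[0])),np.hypot(*(q-p)[:2]))
print(a,b,d); print("low edge -y",g(a[0],a[1]),g(a[0],a[2]),"fold -y",g(b[0],b[1]),"ledge +x",g(b[0],d[0]),"slope edge horiz",g(a[0],b[0]), "tot",g(a[0],d[0]),"base edge +x",g(c[0],c[1]))
sd=S["side"]; h=lambda X,Y:(330+(X-400)/4,150+(Y-300)/4)
e=onz(sd,[h(605,578),h(752,455)],.04); print("side low",e,g(e[1],e[0]))
st=ctrl.get_state(); print(st["ee_pos"],rot(st).as_matrix().round(3),st["joint_positions"])
E
```

```text
[[ 0.5029755  -0.149878    0.04      ]
 [ 0.48857145 -0.20829634  0.04      ]
 [ 0.47503008 -0.3329175   0.04      ]] [[ 0.60221018 -0.16840978  0.089     ]
 [ 0.58538975 -0.26003162  0.089     ]] [[ 0.66438487 -0.18392809  0.089     ]]
low edge -y (np.float64(-103.8509877970424), np.float64(0.06016791627703192)) (np.float64(-98.68055975012564), np.float64(0.18516047946026384)) fold -y (np.float64(-100.40283165666023), np.float64(0.09315302893779122)) ledge +x (np.float64(-14.01424333294807), np.float64(0.06408206153913674)) slope edge horiz (np.float64(-10.577971916131673), np.float64(0.10095022474487605)) tot (np.float64(-11.912167278144782), np.float64(0.16496179472938027)) base edge +x (np.float64(-12.355945803957963), np.float64(0.17578889076417892))
side low [[ 0.49573809 -0.13956183  0.04      ]
 [ 0.45848472 -0.31884876  0.04      ]] (np.float64(78.26175269473914), np.float64(0.1831163987588172))
[ 0.62474311 -0.08682903  0.27248625] [[ 0.01   1.     0.001]
 [ 1.    -0.01  -0.008]
 [-0.008  0.001 -1.   ]] [ 0.16744457  0.65304316 -0.19508704  1.4986376   0.14991444  1.0029223
 -0.07936865]
```

>>> {"api": "drive_tool", "payload": {
  "moves": [
    {"dp": [17.6,-9.4,0],"delta_rot": [0,0,0],"gripper": 85},
    {"dp": [17.6,-9.4,0],"delta_rot": [0,0,0],"gripper": 85},
    {"dp": [17.6,-9.4,0],"delta_rot": [0,0,0],"gripper": 85},
    {"dp": [17.6,-9.4,0],"delta_rot": [0,0,0],"gripper": 85},
    {"dp": [17.6,-9.4,0],"delta_rot": [0,0,0],"gripper": 85}
  ]
}}

```text
t: 2.22
ee_pos: [0.5772, 0.0149, 0.2714]
eef_rot: [-0.0, 0.707, 0.708, 0.0]
wrist_force: [0.2, 0.7, -0.8]
gripper_width: 0.085
grasp_force: 0.0
```

>>> {"api": "drive_tool", "payload": {
  "moves": [
    {"dp": [0,0,9],"delta_rot": [0,0,0.109],"gripper": 85},
    {"dp": [0,0,9],"delta_rot": [0,0,0.109],"gripper": 85},
    {"dp": [0,0,9],"delta_rot": [0,0,0.109],"gripper": 85},
    {"dp": [0,0,9],"delta_rot": [0,0,0.109],"gripper": 85},
    {"dp": [0,0,9],"delta_rot": [0,0,0.109],"gripper": 85}
  ]
}}

```text
t: 2.85
ee_pos: [0.5777, 0.014, 0.2261]
eef_rot: [0.0, 0.872, 0.489, 0.0]
wrist_force: [0.1, 1.5, -0.2]
gripper_width: 0.0847
grasp_force: 0.0
```

>>> {"api": "drive_tool", "payload": {
  "moves": [
    {"dp": [0,0,9],"delta_rot": [0,0,0.109],"gripper": 85},
    {"dp": [0,0,9],"delta_rot": [0,0,0.109],"gripper": 85},
    {"dp": [0,0,9],"delta_rot": [0,0,0.109],"gripper": 85},
    {"dp": [0,0,9],"delta_rot": [0,0,0.109],"gripper": 85},
    {"dp": [0,0,9],"delta_rot": [0,0,0.109],"gripper": 85}
  ]
}}

```text
t: 3.48
ee_pos: [0.5778, 0.014, 0.1811]
eef_rot: [-0.0, 0.972, 0.237, 0.0]
wrist_force: [-0.1, 0.8, -0.3]
gripper_width: 0.0852
grasp_force: 0.0
```

>>> {"api": "drive_tool", "payload": {
  "moves": [
    {"dp": [0,0,0],"delta_rot": [0,0,0],"gripper": 85},
    {"dp": [0,0,0],"delta_rot": [0,0,0],"gripper": 85},
    {"dp": [0,0,0],"delta_rot": [0,0,0],"gripper": 85},
    {"dp": [0,0,0],"delta_rot": [0,0,0],"gripper": 85},
    {"dp": [0,0,0],"delta_rot": [0,0,0],"gripper": 85}
  ]
}}

```text
t: 4.1
ee_pos: [0.5781, 0.0129, 0.1815]
eef_rot: [0.0, 0.971, 0.238, 0.0]
wrist_force: [-0.5, -0.2, 0.4]
gripper_width: 0.0851
grasp_force: 0.0
```

```bash
python3 - <<'E'
from h import *
import pickle
s=snapshot("wrist"); st=ctrl.get_state(); pickle.dump(s,open("w4.pkl","wb"))
print(st["t"],st["ee_pos"],rot(st).as_matrix().round(3).tolist(),st["joint_positions"].round(2),st["wrist_force"])
hsv=cv2.cvtColor(s["color"],cv2.COLOR_RGB2HSV)
print("expected top px",proj(s,[[.578,.0133,.15]]))
m=((hsv[...,1]<60)&(hsv[...,2]>130)).astype(np.uint8)
for k in cv2.findContours(m,0,1)[0]:
    if cv2.contourArea(k)>400:
        r=cv2.minAreaRect(k); P=onz(s,cv2.boxPoints(r),.15); print(r,P.mean(0),[np.degrees(np.arctan2(d[1],d[0])).round(1) for d in np.diff(P,axis=0)],np.linalg.norm(np.diff(P,axis=0),axis=1))
cv2.imwrite("pics/w4.png",s["color"][...,::-1])
E
```

```text
4.15 [0.57809628 0.01295306 0.18142444] [[0.887, 0.463, 0.0], [0.463, -0.887, 0.0], [0.0, 0.0, -1.0]] [-0.17  0.69  0.11  1.77 -0.11  0.68 -1.08] [-0.52029132  1.11271303 -0.38834883]
expected top px [[313.75990626 277.24504336]]
((313.5, 275.0), (38.0, 75.0), 90.0) [0.57892581 0.0139472  0.15      ] [np.float64(-62.4), np.float64(-150.4), np.float64(117.6)] [0.0411307  0.02345679 0.04287054]
```

View pics/w4.png

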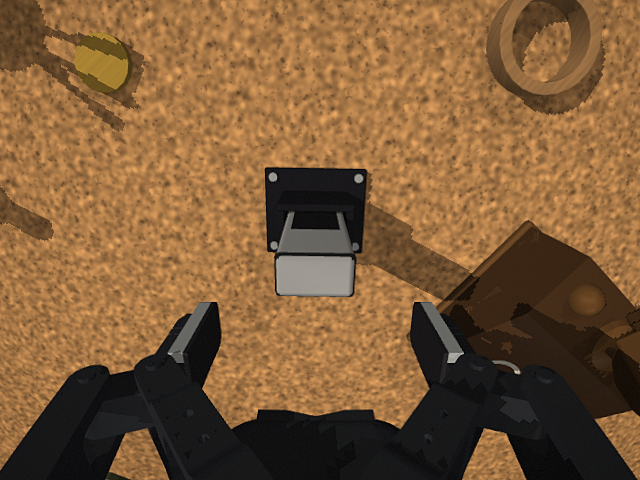

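The wrist view shows the gauge top squarely between the fingers at (313,275), with the disc at (103,63). I'll go down, grip and lift.

>>> {"api": "drive_tool", "payload": {
  "moves": [
    {"dp": [0,0,14],"delta_rot": [0,0,0],"gripper": 85},
    {"dp": [0,0,14],"delta_rot": [0,0,0],"gripper": 85},
    {"dp": [0.5,0,14],"delta_rot": [0,0,0],"gripper": 85},
    {"dp": [0,0,14],"delta_rot": [0,0,0],"gripper": 85},
    {"dp": [0,0,13],"delta_rot": [0,0,0],"gripper": 85}
  ]
}}

```text
t: 4.78
ee_pos: [0.5783, 0.0133, 0.1111]
eef_rot: [-0.0, 0.971, 0.238, -0.0]
wrist_force: [0.3, -0.8, 0.1]
gripper_width: 0.0851
grasp_force: 0.0
```

>>> {"api": "drive_tool", "payload": {
  "moves": [
    {"dp": [0,0,0],"delta_rot": [0,0,0],"gripper": 60},
    {"dp": [0,0,0],"delta_rot": [0,0,0],"gripper": 52},
    {"dp": [0,0,0],"delta_rot": [0,0,0],"gripper": 40},
    {"dp": [0,0,0],"delta_rot": [0,0,0],"gripper": 40},
    {"dp": [0,0,0],"delta_rot": [0,0,0],"gripper": 40}
  ],
  "force": 60
}}

```text
t: 5.4
ee_pos: [0.579, 0.0134, 0.1129]
eef_rot: [0.0, 0.971, 0.238, 0.001]
wrist_force: [-0.7, 1.2, 4.6]
gripper_width: 0.0455
grasp_force: 61.5
```

>>> {"api": "drive_tool", "payload": {
  "moves": [
    {"dp": [0,0,0],"delta_rot": [0,0,0],"gripper": 40},
    {"dp": [0,0,0],"delta_rot": [0,0,0],"gripper": 40},
    {"dp": [0,0,0],"delta_rot": [0,0,0],"gripper": 40},
    {"dp": [0,0,0],"delta_rot": [0,0,0],"gripper": 40},
    {"dp": [0,0,0],"delta_rot": [0,0,0],"gripper": 40}
  ]
}}

```text
t: 6.02
ee_pos: [0.579, 0.0134, 0.1129]
eef_rot: [0.0, 0.971, 0.238, 0.001]
wrist_force: [-1.1, 0.1, 6.0]
gripper_width: 0.0451
grasp_force: 61.7
```

>>> {"api": "drive_tool", "payload": {
  "moves": [
    {"dp": [0,0,-12],"delta_rot": [0,0,0],"gripper": 40},
    {"dp": [0,0,-18],"delta_rot": [0,0,0],"gripper": 40},
    {"dp": [0,0,-18],"delta_rot": [0,0,0],"gripper": 40},
    {"dp": [0,0,-18],"delta_rot": [0,0,0],"gripper": 40},
    {"dp": [0,0,-18],"delta_rot": [0,0,0],"gripper": 40}
  ]
}}

```text
t: 6.65
ee_pos: [0.5779, 0.0131, 0.197]
eef_rot: [-0.0, 0.971, 0.238, -0.001]
wrist_force: [-0.7, 0.2, -1.4]
gripper_width: 0.0451
grasp_force: 61.4
```

>>> {"api": "drive_tool", "payload": {
  "moves": [
    {"dp": [0,0,0],"delta_rot": [0,0,0],"gripper": 40},
    {"dp": [0,0,0],"delta_rot": [0,0,0],"gripper": 40},
    {"dp": [0,0,0],"delta_rot": [0,0,0],"gripper": 40},
    {"dp": [0,0,0],"delta_rot": [0,0,0],"gripper": 40},
    {"dp": [0,0,0],"delta_rot": [0,0,0],"gripper": 40}
  ]
}}

```text
t: 7.28
ee_pos: [0.5783, 0.0132, 0.196]
eef_rot: [-0.0, 0.971, 0.238, -0.0]
wrist_force: [-0.6, -0.1, -1.6]
gripper_width: 0.0454
grasp_force: 61.5
```

```bash
python3 - <<'E'
from h import *
import pickle
s=pickle.load(open("w4.pkl","rb")); st=ctrl.get_state()
hsv=cv2.cvtColor(cv2.GaussianBlur(s["color"],(5,5),0),cv2.COLOR_RGB2HSV); m=np.zeros((480,640),np.uint8); m[20:110,55:150]=((hsv[...,0]>=18)&(hsv[...,0]<35))[20:110,55:150]
m=cv2.morphologyEx(m,cv2.MORPH_OPEN,np.ones((5,5))); k=max(cv2.findContours(m,0,1)[0],key=cv2.contourArea); print(cv2.minEnclosingCircle(k),onz(s,[cv2.minEnclosingCircle(k)[0]],.007))
M=rot(st).as_matrix(); p=st["ee_pos"]; print(st["t"],p,st["wrist_force"],st["gripper_width"],M.round(4).tolist())
print("tool delta mm to disc",M.T@(np.array([.612,.241,p[2]])-p)*1000)
s=snapshot("side"); cv2.imwrite("pics/sd2.png",cv2.resize(s["color"][120:300,250:450,::-1],(666,600),interpolation=cv2.INTER_CUBIC))
E
```

```text
((103.1866226196289, 62.37323760986328), 32.03602981567383) [[0.61270544 0.23823421 0.007     ]]
7.275 [0.57830796 0.01323314 0.19596124] [-0.64411573 -0.0718602  -1.56385322] 0.04541455863031677 [[0.8866, 0.4625, -0.0006], [0.4625, -0.8866, -0.0001], [-0.0005, -0.0002, -1.0]]
tool delta mm to disc [ 1.35204898e+02 -1.86366656e+02 -3.12361535e-02]
```

>>> {"api": "drive_tool", "payload": {
  "moves": [
    {"dp": [13.5,-18.6,0],"delta_rot": [0,0,0],"gripper": 40},
    {"dp": [13.5,-18.6,0],"delta_rot": [0,0,0],"gripper": 40},
    {"dp": [13.5,-18.6,0],"delta_rot": [0,0,0],"gripper": 40},
    {"dp": [13.5,-18.6,0],"delta_rot": [0,0,0],"gripper": 40},
    {"dp": [13.5,-18.6,0],"delta_rot": [0,0,0],"gripper": 40}
  ]
}}

```text
t: 7.95
ee_pos: [0.5953, 0.1278, 0.1962]
eef_rot: [0.0, 0.971, 0.238, -0.0]
wrist_force: [-0.4, 1.5, -0.5]
gripper_width: 0.0453
grasp_force: 61.5
```

>>> {"api": "drive_tool", "payload": {
  "moves": [
    {"dp": [13.5,-18.6,0],"delta_rot": [0,0,0],"gripper": 40},
    {"dp": [13.5,-18.6,0],"delta_rot": [0,0,0],"gripper": 40},
    {"dp": [13.5,-18.6,0],"delta_rot": [0,0,0],"gripper": 40},
    {"dp": [13.5,-18.6,0],"delta_rot": [0,0,0],"gripper": 40},
    {"dp": [13,-18.2,0],"delta_rot": [0,0,0],"gripper": 40}
  ]
}}

```text
t: 8.57
ee_pos: [0.6121, 0.2416, 0.1963]
eef_rot: [0.0, 0.971, 0.238, 0.0]
wrist_force: [-0.2, -0.7, -2.1]
gripper_width: 0.0456
grasp_force: 61.5
```

>>> {"api": "drive_tool", "payload": {
  "moves": [
    {"dp": [0,0,18],"delta_rot": [0,0,0],"gripper": 40},
    {"dp": [0,0,18],"delta_rot": [0,0,0],"gripper": 40},
    {"dp": [0,0,14],"delta_rot": [0,0,0],"gripper": 40},
    {"dp": [0,0,7],"delta_rot": [0,0,0],"gripper": 40},
    {"dp": [0,0,3],"delta_rot": [0,0,0],"gripper": 40}
  ]
}}

```text
t: 9.2
ee_pos: [0.6119, 0.2394, 0.1358]
eef_rot: [0.0, 0.971, 0.238, -0.0]
wrist_force: [0.4, -0.7, -0.6]
gripper_width: 0.0456
grasp_force: 61.6
```

>>> {"api": "drive_tool", "payload": {
  "moves": [
    {"dp": [0,0,0],"delta_rot": [0,0,0],"gripper": 40},
    {"dp": [0,0,0],"delta_rot": [0,0,0],"gripper": 40},
    {"dp": [0,0,0],"delta_rot": [0,0,0],"gripper": 40},
    {"dp": [0,0,0],"delta_rot": [0,0,0],"gripper": 40},
    {"dp": [0,0,0],"delta_rot": [0,0,0],"gripper": 40}
  ]
}}

```text
t: 9.82
ee_pos: [0.6119, 0.2401, 0.1364]
eef_rot: [-0.0, 0.971, 0.238, 0.0]
wrist_force: [-0.3, -0.2, -1.6]
gripper_width: 0.0451
grasp_force: 61.6
```

```bash
python3 - <<'E'
from h import *
st=ctrl.get_state(); M=rot(st).as_matrix(); p=st["ee_pos"]; print(st["t"],p,st["wrist_force"],M.round(4).tolist())
a=snapshot("scene"); b=snapshot("side"); tip=p+M[:,2]*.103
pa=proj(a,tip)[0].astype(int); pb=proj(b,tip)[0].astype(int); print(tip,pa,pb)
f=lambda s,c:cv2.resize(s["color"][c[1]-45:c[1]+30,c[0]-50:c[0]+50,::-1],(400,300),interpolation=cv2.INTER_CUBIC)
cv2.imwrite("pics/c3.png",np.hstack([f(a,pa),f(b,pb)]))
E
```

```text
9.825 [0.61191045 0.24008305 0.13643254] [-0.25154731 -0.19063389 -1.61237682] [[0.8866, 0.4626, 0.0002], [0.4626, -0.8866, 0.0001], [0.0003, -0.0, -1.0]]
[0.6119335  0.24009587 0.03343255] [384 228] [271 296]
```

View pics/c3.png

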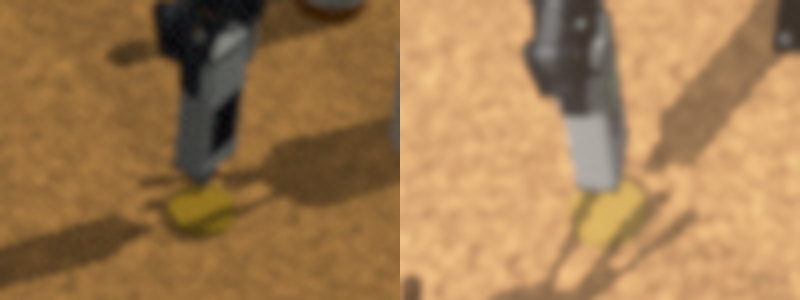

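The crops show the gauge upright over the disc, with the housing's lower end just above the disc centre. I'll bring it down slowly, watching the force.

>>> {"api": "drive_tool", "payload": {
  "moves": [
    {"dp": [0,0,7],"delta_rot": [0,0,0],"gripper": 40},
    {"dp": [0,0,6],"delta_rot": [0,0,0],"gripper": 40},
    {"dp": [0,0,4],"delta_rot": [0,0,0],"gripper": 40},
    {"dp": [0,0,2],"delta_rot": [0,0,0],"gripper": 40},
    {"dp": [0,0,1],"delta_rot": [0,0,0],"gripper": 40}
  ]
}}

```text
t: 10.55
ee_pos: [0.6119, 0.24, 0.1162]
eef_rot: [0.0, 0.971, 0.238, 0.0]
wrist_force: [0.3, 0.6, -2.4]
gripper_width: 0.0453
grasp_force: 61.6
```

>>> {"api": "drive_tool", "payload": {
  "moves": [
    {"dp": [0,0,1],"delta_rot": [0,0,0],"gripper": 40},
    {"dp": [0,0,1],"delta_rot": [0,0,0],"gripper": 40},
    {"dp": [0,0,1],"delta_rot": [0,0,0],"gripper": 40},
    {"dp": [0,0,1],"delta_rot": [0,0,0],"gripper": 40},
    {"dp": [0,0,1],"delta_rot": [0,0,0],"gripper": 40}
  ]
}}

```text
t: 11.18
ee_pos: [0.6119, 0.24, 0.1113]
eef_rot: [-0.0, 0.971, 0.238, 0.0]
wrist_force: [0.0, -0.4, -1.3]
gripper_width: 0.0452
grasp_force: 61.6
```

>>> {"api": "drive_tool", "payload": {
  "moves": [
    {"dp": [0,0,1],"delta_rot": [0,0,0],"gripper": 40},
    {"dp": [0,0,1],"delta_rot": [0,0,0],"gripper": 40},
    {"dp": [0,0,0],"delta_rot": [0,0,0],"gripper": 40},
    {"dp": [0,0,0],"delta_rot": [0,0,0],"gripper": 40},
    {"dp": [0,0,0],"delta_rot": [0,0,0],"gripper": 40}
  ]
}}

```text
t: 11.8
ee_pos: [0.612, 0.2401, 0.1095]
eef_rot: [-0.0, 0.971, 0.238, 0.0]
wrist_force: [-0.6, 0.5, 1.1]
gripper_width: 0.0454
grasp_force: 61.7
```

```bash
cat > st.py <<'E'
from h import *
st=ctrl.get_state(); M=rot(st).as_matrix(); print(st["t"],st["ee_pos"].round(4),st["wrist_force"].round(2),st["ft_torque"].round(3),M[:,2].round(4),st["joint_positions"].round(2))
E
python3 st.py
```

```text
11.8 [0.612  0.2401 0.1095] [-0.58  0.45  1.11] [-0.04   0.176  0.008] [ 3.e-04  1.e-04 -1.e+00] [-0.51  0.88  0.14  1.57 -0.16  0.7  -1.39]
```

>>> {"api": "drive_tool", "payload": {
  "moves": [
    {"dp": [0,0,1],"delta_rot": [0,0,0],"gripper": 40},
    {"dp": [0,0,1],"delta_rot": [0,0,0],"gripper": 40},
    {"dp": [0,0,1],"delta_rot": [0,0,0],"gripper": 40},
    {"dp": [0,0,0],"delta_rot": [0,0,0],"gripper": 40},
    {"dp": [0,0,0],"delta_rot": [0,0,0],"gripper": 40}
  ]
}}

```text
t: 12.42
ee_pos: [0.612, 0.2401, 0.1065]
eef_rot: [-0.0, 0.971, 0.238, 0.0]
wrist_force: [-0.4, 0.2, 4.3]
gripper_width: 0.0453
grasp_force: 61.9
```

>>> {"api": "drive_tool", "payload": {
  "moves": [
    {"dp": [0,0,0],"delta_rot": [0,0,0],"gripper": 40},
    {"dp": [0,0,0],"delta_rot": [0,0,0],"gripper": 40},
    {"dp": [0,0,0],"delta_rot": [0,0,0],"gripper": 40},
    {"dp": [0,0,0],"delta_rot": [0,0,0],"gripper": 40},
    {"dp": [0,0,0],"delta_rot": [0,0,0],"gripper": 40}
  ]
}}

```text
t: 13.05
ee_pos: [0.612, 0.2401, 0.1063]
eef_rot: [-0.0, 0.971, 0.238, 0.0]
wrist_force: [-1.2, 0.3, 3.6]
gripper_width: 0.0451
grasp_force: 61.9
```

>>> {"api": "drive_tool", "payload": {
  "moves": [
    {"dp": [0,0,0],"delta_rot": [0,0,0],"gripper": 40},
    {"dp": [0,0,0],"delta_rot": [0,0,0],"gripper": 40},
    {"dp": [0,0,0],"delta_rot": [0,0,0],"gripper": 40},
    {"dp": [0,0,0],"delta_rot": [0,0,0],"gripper": 40},
    {"dp": [0,0,0],"delta_rot": [0,0,0],"gripper": 40}
  ]
}}

```text
t: 13.68
ee_pos: [0.6119, 0.24, 0.1063]
eef_rot: [-0.0, 0.971, 0.238, 0.0]
wrist_force: [0.4, 0.3, 3.6]
gripper_width: 0.0454
grasp_force: 62.0
```

```bash
python3 st.py
```

```text
13.675 [0.6119 0.24   0.1063] [0.37 0.32 3.64] [0.035 0.214 0.045] [ 1.e-04  1.e-04 -1.e+00] [-0.51  0.89  0.13  1.57 -0.16  0.69 -1.39]
```

Zero check done: about 5.3 N held for over a second. I'll lift straight up, then work out the move to the casting.

>>> {"api": "drive_tool", "payload": {
  "moves": [
    {"dp": [0,0,-5],"delta_rot": [0,0,0],"gripper": 40},
    {"dp": [0,0,-20],"delta_rot": [0,0,0],"gripper": 40},
    {"dp": [0,0,-30],"delta_rot": [0,0,0],"gripper": 40},
    {"dp": [0,0,-35],"delta_rot": [0,0,0],"gripper": 40},
    {"dp": [0,0,-30],"delta_rot": [0,0,0],"gripper": 40}
  ]
}}

```text
t: 14.3
ee_pos: [0.6115, 0.2396, 0.2269]
eef_rot: [0.0, 0.971, 0.238, -0.001]
wrist_force: [-0.2, -0.0, -1.8]
gripper_width: 0.0451
grasp_force: 61.6
```

```bash
cat > go.py <<'E'
from h import *
import sys
L=.1028; spot=np.array([.531,-.2135,.060]); y=np.radians(-11.5); bx=np.array([np.cos(y),np.sin(y),0]); n=-np.sin(np.radians(25))*bx+np.cos(np.radians(25))*np.array([0,0,1])
def report(h):
    st=ctrl.get_state(); r=rot(st); M=r.as_matrix(); p=st["ee_pos"]; z=M[:,2]
    tgt=spot+n*(L+h); print("TCP target",tgt,"now",p,"delta tool mm",(M.T@(tgt-p)*1e3).round(1))
    ax=np.cross(z,-n); s=np.linalg.norm(ax); print("rotvec tool",(M.T@(ax/s*np.arctan2(s,-z@n))).round(4) if s>1e-6 else 0)
    tip=p+z*L; d=tip-spot; print("tip height above face mm",d@n*1e3,"along bx,by",d@(bx*np.cos(np.radians(25))+[0,0,np.sin(np.radians(25))])*1e3,d@np.cross(n,bx)*1e3,"F",st["wrist_force"].round(2),"F.n",st["wrist_force"]@n,"t",st["t"])
if __name__=="__main__": report(float(sys.argv[1])/1e3)
E
python3 go.py 60; python3 st.py; python3 - <<'E'
from h import *
import pickle
s=snapshot("wrist")
hsv=cv2.cvtColor(cv2.GaussianBlur(s["color"],(5,5),0),cv2.COLOR_RGB2HSV); m=((hsv[...,0]>=19)&(hsv[...,0]<35)&(hsv[...,1]>120)).astype(np.uint8)
m=cv2.morphologyEx(m,cv2.MORPH_OPEN,np.ones((5,5)))
for k in cv2.findContours(m,0,1)[0]:
    if cv2.contourArea(k)>200: c,r=cv2.minEnclosingCircle(k); print(c,r,onz(s,[c],.007))
E
```

```text
TCP target [ 0.46357897 -0.19978304  0.20754691] now [0.6114626  0.2395988  0.22689383] delta tool mm [-334.2  321.2   19.8]
rotvec tool [-0.2746  0.34   -0.    ]
tip height above face mm 62.975660859880406 along bx,by 16.607362330059907 416.8569282031138 F [-0.2  -0.03 -1.75] F.n -1.5073608749848932 t 14.3
14.3 [0.6115 0.2396 0.2269] [-0.2  -0.03 -1.75] [ 0.029 -0.07  -0.015] [-9.e-04 -7.e-04 -1.e+00] [-0.53  0.74  0.17  1.48 -0.14  0.94 -1.41]
(314.0, 199.11764526367188) 22.53534698486328 [[0.61294482 0.24115389 0.007     ]]
```

>>> {"api": "drive_tool", "payload": {
  "moves": [
    {"dp": [-22.3,21.4,0],"delta_rot": [0,0,0],"gripper": 40},
    {"dp": [-22.3,21.4,0],"delta_rot": [0,0,0],"gripper": 40},
    {"dp": [-22.3,21.4,0],"delta_rot": [0,0,0],"gripper": 40},
    {"dp": [-22.3,21.4,0],"delta_rot": [0,0,0],"gripper": 40},
    {"dp": [-22.3,21.4,0],"delta_rot": [0,0,0],"gripper": 40}
  ]
}}

```text
t: 14.98
ee_pos: [0.5614, 0.0923, 0.2254]
eef_rot: [0.0, 0.971, 0.238, -0.001]
wrist_force: [0.7, 0.7, -1.1]
gripper_width: 0.0452
grasp_force: 61.6
```

>>> {"api": "drive_tool", "payload": {
  "moves": [
    {"dp": [-22.3,21.4,0],"delta_rot": [0,0,0],"gripper": 40},
    {"dp": [-22.3,21.4,0],"delta_rot": [0,0,0],"gripper": 40},
    {"dp": [-22.3,21.4,0],"delta_rot": [0,0,0],"gripper": 40},
    {"dp": [-22.3,21.4,0],"delta_rot": [0,0,0],"gripper": 40},
    {"dp": [-22.3,21.4,0],"delta_rot": [0,0,0],"gripper": 40}
  ]
}}

```text
t: 15.6
ee_pos: [0.5121, -0.0539, 0.2256]
eef_rot: [-0.0, 0.971, 0.238, -0.001]
wrist_force: [1.0, 0.3, -1.7]
gripper_width: 0.0454
grasp_force: 61.6
```

>>> {"api": "drive_tool", "payload": {
  "moves": [
    {"dp": [-22.3,21.4,0],"delta_rot": [0,0,0],"gripper": 40},
    {"dp": [-22.3,21.4,0],"delta_rot": [0,0,0],"gripper": 40},
    {"dp": [-22.3,21.4,0],"delta_rot": [0,0,0],"gripper": 40},
    {"dp": [-22.3,21.4,0],"delta_rot": [0,0,0],"gripper": 40},
    {"dp": [-22.0,21.6,0],"delta_rot": [0,0,0],"gripper": 40}
  ]
}}

```text
t: 16.23
ee_pos: [0.4631, -0.2002, 0.2256]
eef_rot: [-0.0, 0.971, 0.238, -0.001]
wrist_force: [1.3, -0.2, -0.7]
gripper_width: 0.0455
grasp_force: 61.6
```

>>> {"api": "drive_tool", "payload": {
  "moves": [
    {"dp": [0,0,0],"delta_rot": [-0.055,0.068,0],"gripper": 40},
    {"dp": [0,0,0],"delta_rot": [-0.055,0.068,0],"gripper": 40},
    {"dp": [0,0,0],"delta_rot": [-0.055,0.068,0],"gripper": 40},
    {"dp": [0,0,0],"delta_rot": [-0.055,0.068,0],"gripper": 40},
    {"dp": [0,0,0],"delta_rot": [-0.055,0.068,0],"gripper": 40}
  ]
}}

```text
t: 16.85
ee_pos: [0.4647, -0.1987, 0.2324]
eef_rot: [0.076, 0.954, 0.235, 0.172]
wrist_force: [1.1, -0.1, -0.9]
gripper_width: 0.0456
grasp_force: 62.0
```

>>> {"api": "drive_tool", "payload": {
  "moves": [
    {"dp": [0,0,0],"delta_rot": [0,0,0],"gripper": 40},
    {"dp": [0,0,0],"delta_rot": [0,0,0],"gripper": 40},
    {"dp": [0,0,0],"delta_rot": [0,0,0],"gripper": 40},
    {"dp": [0,0,0],"delta_rot": [0,0,0],"gripper": 40},
    {"dp": [0,0,0],"delta_rot": [0,0,0],"gripper": 40}
  ]
}}

```text
t: 17.48
ee_pos: [0.4678, -0.1993, 0.2338]
eef_rot: [0.077, 0.953, 0.235, 0.174]
wrist_force: [-0.3, -0.2, -1.2]
gripper_width: 0.0452
grasp_force: 62.0
```

```bash
python3 go.py 15; python3 st.py; python3 - <<'E'
from h import *
import pickle
from go import spot
s=snapshot("wrist"); d=snapshot("side"); pickle.dump((s,d),open("w5.pkl","wb"))
for n,im in(("wrist",s),("side",d)):
    c=proj(im,spot)[0]; print(n,"spot expected",c); x,y=c.astype(int)
    if not(20<x<620 and 20<y<460): continue
    hsv=cv2.cvtColor(im["color"],cv2.COLOR_RGB2HSV); m=np.zeros((480,640),np.uint8); w=35; sl=(slice(max(0,y-w),y+w),slice(max(0,x-w),x+w))
    m[sl]=((hsv[...,1]<80)&(hsv[...,2]>120))[sl]
    for k in cv2.findContours(m,0,1)[0]:
        if len(k)>8: print(len(k),cv2.fitEllipse(k))
E
```

```text
TCP target [ 0.48221501 -0.20357458  0.16676306] now [ 0.46782733 -0.19932866  0.23383115] delta tool mm [-9.9 -5.5 67.8]
rotvec tool [-0.0418  0.0353  0.    ]
tip height above face mm 82.254235651866 along bx,by 9.279044880140022 2.126803135087279 F [-0.34 -0.2  -1.2 ] F.n -0.9648194647039908 t 17.475
17.475 [ 0.4678 -0.1993  0.2338] [-0.34 -0.2  -1.2 ] [ 0.046  0.541 -0.02 ] [ 0.3679 -0.0644 -0.9276] [ 0.42  0.44 -0.09  2.26 -0.43  0.07 -0.32]
wrist spot expected [314.51740749 214.43236632]
253 ((314.12384033203125, 227.94638061523438), (60.13093185424805, 62.431610107421875), 23.933670043945312)
side spot expected [382.21966821 195.47790678]
39 ((382.317626953125, 195.26925659179688), (12.253273963928223, 14.866969108581543), 127.44970703125)
70 ((399.7657470703125, 170.48976135253906), (13.76215648651123, 22.363418579101562), 39.72047424316406)
```

The wrist sees the ring at (314,228), but joint 6 is at its lower limit (0.07), so the tilt stopped short at about 22°. The wrist has to be used in its other configuration, with joint 5 turned by half a turn. I'll check a simple S-R-S model of the arm and plan that.

```bash
cat > fk.py <<'E'
from h import *
from scipy.optimize import least_squares
def RR(q): return R.from_euler("ZYZYZYZ"[:3],q[:3])*R.from_euler("YZY",q[3:6])*R.from_euler("Z",q[6])
def fk(q,P):
    h,l1,l2,l3=P; a=R.from_euler("ZY",q[:2]); b=R.from_euler("ZYZY",q[:4]) if 0 else R.from_euler("ZYZ",q[:3])*R.from_euler("Y",q[3]); c=RR(q)
    z=np.array([0,0,1]); return np.array([0,0,h])+a.apply(z)*l1+b.apply(z)*l2+c.apply(z)*l3, c
P=np.array([.31,.58,.326,.33])
E
python3 - <<'E'
from fk import *
D=[([0.034,0.689,-0.195,1.565,0.157,0.902,-0.215],[.625,0,.231]),([0.16744457,0.65304316,-0.19508704,1.4986376,0.14991444,1.0029223,-0.07936865],[0.62474311,-0.08682903,0.27248625]),([-.17,.69,.11,1.77,-.11,.68,-1.08],[.5781,.01295,.1814]),([-.51,.89,.13,1.57,-.16,.69,-1.39],[.6119,.24,.1063]),([-.53,.74,.17,1.48,-.14,.94,-1.41],[.6115,.2396,.2269])]
st=ctrl.get_state(); D.append((list(st["joint_positions"]),list(st["ee_pos"])))
for s1 in(1,-1):
  for s3 in (1,-1):
    for s5 in(1,-1):
      g=np.array([s1,1,s3,1,s5,1,1])
      r=least_squares(lambda P:np.ravel([fk(np.array(q)*g,P)[0]-p for q,p in D]),[.31,.58,.326,.33]); print(s1,s3,s5,r.x.round(4),np.abs(r.fun).max())
for s1,s5,s7 in ((-1,-1,-1),(-1,1,-1),(-1,-1,1)):
  g=np.array([-1,1,s1,1,s5,1,s7]); c=RR(st["joint_positions"]*g); c0=RR(np.array(D[0][0])*g)
  q0=R.from_quat([.7071,.7071,0,0]).as_matrix(); print((c0.inv()*R.from_matrix([[0,1,0],[1,0,0],[0,0,-1]])).as_rotvec().round(3),(c.inv()*rot(st)).as_rotvec().round(3))
E
```

```text
1 1 1 [ 1.3947 -0.1659  0.8676  0.4569] 0.3999006132762569
1 1 -1 [1.1331 0.0911 0.6326 0.5693] 0.3511028633802302
1 -1 1 [-1.231   0.8354 -0.0392 -0.7952] 0.41125797011847776
1 -1 -1 [-1.2049  1.1447 -0.342  -0.2985] 0.531054782159719
-1 1 1 [-0.1001  0.8173  0.1064  0.2477] 0.11467101940679864
-1 1 -1 [-0.4481  0.8088  0.1352 -0.1342] 0.14654448830210454
-1 -1 1 [0.0351 0.6659 0.2632 0.1587] 0.07195101263579362
-1 -1 -1 [0.3183 0.5675 0.3424 0.3097] 0.048018053952887135
[1.000e-03 0.000e+00 1.571e+00] [ 0.    -0.     1.571]
[ 0.145 -0.224  1.368] [-0.032  0.064  2.429]
[1.000e-03 1.000e-03 2.001e+00] [ 0.    -0.     2.206]
```

```bash
cat > fk.py <<'E'
from h import *
from scipy.optimize import least_squares
G=np.array([-1,1,-1,1,-1,1,-1.]); Z=R.from_euler("Z",np.pi/2)
D=[([0.0338148,0.68980669,-0.19452483,1.56607834,0.15730019,0.90250724,-0.21507216],[.62451,0,.23067]),([0.16744457,0.65304316,-0.19508704,1.4986376,0.14991444,1.0029223,-0.07936865],[0.62474311,-0.08682903,0.27248625]),([-.17,.69,.11,1.77,-.11,.68,-1.08],[.5781,.01295,.1814]),([-.51,.89,.13,1.57,-.16,.69,-1.39],[.6119,.24,.1063]),([-.53,.74,.17,1.48,-.14,.94,-1.41],[.6115,.2396,.2269])]
def fk(q,P):
    q=np.array(q)*G; A=[R.identity()]
    for i in range(7): A.append(A[-1]*R.from_euler("ZYZYZYZ"[i],q[i]))
    p=np.array([0,0,P[0]])+A[1].apply([P[4],P[5],0])+A[3].apply([P[6],P[7],P[1]])+A[5].apply([P[8],P[9],P[2]])+A[7].apply([0,0,P[3]])
    return p,A[7]*Z,A
def fit(extra=[]):
    p0=np.array([.3183,.5675,.3424,.3097]+[0]*6)
    r=least_squares(lambda P:np.r_[np.ravel([fk(q,P)[0]-p for q,p in D+extra]),(P-p0)*.02],p0)
    return r.x,np.abs(r.fun[:-10]).max()
E
python3 - <<'E'
from fk import *
import json
st=ctrl.get_state(); q=st["joint_positions"]; e=[(list(q),list(st["ee_pos"]))]; json.dump(e,open("e.json","w"))
P,m=fit(e); print(P.round(4),m)
np.save("P.npy",P)
from go import spot,n,L
Mn=None
# IK for contact: any yaw, several seeds
lo=np.array([-3.01,-.46,-1.47,.13,-1,.04,-2.66]);hi=np.array([3.01,2.08,1.51,2.56,4.14,2.09,2.66])
for s5 in (-.4,.5,1.2,2,2.7,3.3):
    for h in(.06,.015,-.004):
        tgt=spot+n*(L+h); s=q.copy(); s[4]=s5; s[5]=.3
        r=least_squares(lambda x:np.r_[(fk(x,P)[0]-tgt)*10,(fk(x,P)[1].apply([0,0,1])+n)*5,(x-s)*.02],s,bounds=(lo,hi)); x=r.x; p,c,_=fk(x,P)
        print(s5,h,x.round(2),"err mm",np.linalg.norm(p-tgt).round(4)*1e3,np.degrees(np.arccos(min(1,-c.apply([0,0,1])@n))).round(2),"tool x yaw",np.degrees(np.arctan2(*c.apply([1,0,0])[[1,0]])).round(0))
E
```

```text
[ 0.3575  0.5589  0.3522  0.3359  0.0042 -0.0245 -0.0048 -0.0266  0.0045
  0.005 ] 0.002139993722478556
-0.4 0.06 [ 0.44  0.46 -0.09  2.27 -1.    0.04 -0.32] err mm 21.7 2.56 tool x yaw -6.0
-0.4 0.015 [ 0.43  0.55 -0.08  2.21 -1.    0.04 -0.32] err mm 33.7 4.2 tool x yaw -6.0
-0.4 -0.004 [ 0.42  0.59 -0.08  2.18 -1.    0.04 -0.32] err mm 38.0 4.84 tool x yaw -6.0
0.5 0.06 [ 0.81  0.57 -0.72  2.33  1.83  0.35 -0.32] err mm 0.1 0.01 tool x yaw 157.0
0.5 0.015 [ 0.82  0.7  -0.79  2.32  1.96  0.48 -0.32] err mm 0.0 0.01 tool x yaw 165.0
0.5 -0.004 [ 0.81  0.75 -0.79  2.31  2.01  0.52 -0.32] err mm 0.0 0.01 tool x yaw 167.0
1.2 0.06 [ 0.74  0.54 -0.61  2.33  1.92  0.29 -0.32] err mm 0.0 0.0 tool x yaw 164.0
1.2 0.015 [ 0.75  0.67 -0.66  2.32  2.07  0.41 -0.32] err mm 0.0 0.0 tool x yaw 172.0
1.2 -0.004 [ 0.74  0.72 -0.67  2.32  2.12  0.45 -0.32] err mm 0.0 0.0 tool x yaw 174.0
2 0.06 [ 0.61  0.51 -0.42  2.35  2.21  0.2  -0.32] err mm 0.0 0.0 tool x yaw -178.0
2 0.015 [ 0.62  0.63 -0.47  2.34  2.33  0.32 -0.32] err mm 0.0 0.0 tool x yaw -171.0
2 -0.004 [ 0.62  0.68 -0.47  2.33  2.37  0.36 -0.32] err mm 0.0 0.0 tool x yaw -169.0
2.7 0.06 [ 0.48  0.5  -0.22  2.37  2.75  0.16 -0.32] err mm 0.0 0.0 tool x yaw -146.0
2.7 0.015 [ 0.48  0.61 -0.24  2.36  2.78  0.26 -0.32] err mm 0.0 0.0 tool x yaw -144.0
2.7 -0.004 [ 0.48  0.66 -0.25  2.35  2.8   0.3  -0.32] err mm 0.0 0.0 tool x yaw -144.0
3.3 0.06 [ 0.38  0.5  -0.06  2.38  3.29  0.17 -0.32] err mm 0.0 0.0 tool x yaw -117.0
3.3 0.015 [ 0.35  0.61 -0.04  2.37  3.26  0.27 -0.32] err mm 0.0 0.0 tool x yaw -118.0
3.3 -0.004 [ 0.35  0.66 -0.03  2.36  3.25  0.31 -0.32] err mm 0.0 0.0 tool x yaw -119.0
```

The model fits to 2 mm, and a solution exists with joint 5 near 2.7 and joint 6 near 0.3. I'll plan it as two steps: open joint 6 to 0.25, then turn about the forearm axis, which moves joint 5 alone.

```bash
cat > plan.py <<'E'
from fk import *
from go import spot,n,L,bx
P=np.load("P.npy")
def step(qa,qb):
    pa,ca,_=fk(qa,P); pb,cb,_=fk(qb,P)
    return ca.inv().apply(pb-pa)*1e3,(ca.inv()*cb).as_rotvec()
def show(q,lab=""):
    p,c,_=fk(q,P); tip=p+c.apply([0,0,1])*L; print(lab,"TCP",p.round(3),"tip",tip.round(3),"hgt",((tip-spot)@n).round(3),"tilt",np.degrees(np.arccos(-c.apply([0,0,1])[2])).round(1))
E
python3 - <<'E'
from plan import *
q=ctrl.get_state()["joint_positions"].copy(); show(q,"now")
a=q.copy(); a[5]=.27; d,r=step(q,a); print("A total",d.round(1),r.round(4)); show(a,"A")
b=a.copy()
for k in range(5):
    b[4]=a[4]+.62*(k+1); show(b,f"j5={b[4]:.2f}")
b=a.copy(); b[4]+=.155; d,r=step(a,b); print("per row .155",d.round(2),r.round(4))
E
```

```text
now TCP [ 0.468 -0.198  0.233] tip [ 0.506 -0.205  0.138] hgt 0.082 tilt 21.9
A total [-21.2 -64.5  -6.9] [ 0.1933 -0.0636  0.    ]
A TCP [ 0.421 -0.151  0.219] tip [ 0.444 -0.143  0.119] hgt 0.095 tilt 13.9
j5=0.19 TCP [ 0.394 -0.201  0.212] tip [ 0.41  -0.208  0.111] hgt 0.097 tilt 9.9
j5=0.81 TCP [ 0.397 -0.258  0.221] tip [ 0.415 -0.281  0.122] hgt 0.099 tilt 16.8
j5=1.43 TCP [ 0.431 -0.3    0.241] tip [ 0.459 -0.335  0.149] hgt 0.1 tilt 26.1
j5=2.05 TCP [ 0.482 -0.312  0.266] tip [ 0.525 -0.349  0.18 ] hgt 0.1 tilt 34.0
j5=2.67 TCP [ 0.531 -0.289  0.285] tip [ 0.588 -0.319  0.205] hgt 0.099 tilt 39.1
per row .155 [-13.75   4.88  -0.09] [-0.0129 -0.0393 -0.1494]
```

>>> {"api": "drive_tool", "payload": {
  "moves": [
    {"dp": [-4.2,-12.9,-1.4],"delta_rot": [0.0387,-0.0127,0],"gripper": 40},
    {"dp": [-4.2,-12.9,-1.4],"delta_rot": [0.0387,-0.0127,0],"gripper": 40},
    {"dp": [-4.2,-12.9,-1.4],"delta_rot": [0.0387,-0.0127,0],"gripper": 40},
    {"dp": [-4.2,-12.9,-1.4],"delta_rot": [0.0387,-0.0127,0],"gripper": 40},
    {"dp": [-4.2,-12.9,-1.4],"delta_rot": [0.0387,-0.0127,0],"gripper": 40}
  ]
}}

```text
t: 18.2
ee_pos: [0.419, -0.1524, 0.2249]
eef_rot: [-0.009, 0.961, 0.248, 0.12]
wrist_force: [-0.6, 0.2, -2.0]
gripper_width: 0.0455
grasp_force: 62.0
```

```bash
cat > pre.py <<'E'
from plan import *
import sys
q=ctrl.get_state()["joint_positions"].copy(); print(q.round(2)); show(q,"now")
b=q.copy(); b[4]+=float(sys.argv[1]); d,r=step(q,b); print("per row",d.round(2),r.round(4)); b[4]=q[4]+5*float(sys.argv[1]); show(b,"after5")
E
python3 pre.py .137
```

```text
[ 0.41  0.43 -0.08  2.26 -0.42  0.29 -0.32]
now TCP [ 0.419 -0.151  0.224] tip [ 0.442 -0.143  0.124] hgt 0.101 tilt 13.8
per row [-12.88   4.58  -0.07] [-0.0124 -0.0368 -0.1314]
after5 TCP [ 0.389 -0.21   0.218] tip [ 0.405 -0.22   0.117] hgt 0.103 tilt 10.3
```

>>> {"api": "drive_tool", "payload": {
  "moves": [
    {"dp": [-12.9,4.6,0],"delta_rot": [-0.0124,-0.0368,-0.1314],"gripper": 40},
    {"dp": [-12.9,4.6,0],"delta_rot": [-0.0124,-0.0368,-0.1314],"gripper": 40},
    {"dp": [-12.9,4.6,0],"delta_rot": [-0.0124,-0.0368,-0.1314],"gripper": 40},
    {"dp": [-12.9,4.6,0],"delta_rot": [-0.0124,-0.0368,-0.1314],"gripper": 40},
    {"dp": [-12.9,4.6,0],"delta_rot": [-0.0124,-0.0368,-0.1314],"gripper": 40}
  ]
}}

```text
t: 18.82
ee_pos: [0.3896, -0.213, 0.2186]
eef_rot: [0.083, 0.835, 0.542, 0.036]
wrist_force: [-0.2, 0.2, -1.3]
gripper_width: 0.0455
grasp_force: 62.1
```

```bash
python3 pre.py .137
```

```text
[ 0.31  0.43  0.08  2.28  0.01  0.26 -0.05]
now TCP [ 0.387 -0.212  0.216] tip [ 0.403 -0.223  0.115] hgt 0.102 tilt 10.4
per row [-12.24   0.73  -0.04] [-0.0017 -0.0346 -0.1325]
after5 TCP [ 0.381 -0.271  0.225] tip [ 0.395 -0.299  0.127] hgt 0.11 tilt 17.5
```

>>> {"api": "drive_tool", "payload": {
  "moves": [
    {"dp": [-12.2,0.7,0],"delta_rot": [-0.0017,-0.0346,-0.1325],"gripper": 40},
    {"dp": [-12.2,0.7,0],"delta_rot": [-0.0017,-0.0346,-0.1325],"gripper": 40},
    {"dp": [-12.2,0.7,0],"delta_rot": [-0.0017,-0.0346,-0.1325],"gripper": 40},
    {"dp": [-12.2,0.7,0],"delta_rot": [-0.0017,-0.0346,-0.1325],"gripper": 40},
    {"dp": [-12.2,0.7,0],"delta_rot": [-0.0017,-0.0346,-0.1325],"gripper": 40}
  ]
}}

```text
t: 19.45
ee_pos: [0.3828, -0.2717, 0.2277]
eef_rot: [0.139, 0.614, 0.775, -0.061]
wrist_force: [-1.0, -0.7, -1.8]
gripper_width: 0.0456
grasp_force: 62.1
```

```bash
python3 pre.py .137
```

```text
[0.21 0.44 0.24 2.29 0.43 0.2  0.23]
now TCP [ 0.379 -0.273  0.224] tip [ 0.393 -0.3    0.126] hgt 0.11 tilt 17.5
per row [-9.36 -2.27  0.01] [ 0.0062 -0.0261 -0.1344]
after5 TCP [ 0.39  -0.316  0.241] tip [ 0.408 -0.355  0.147] hgt 0.118 tilt 25.0
```

```bash
cat > sim.py <<'E'
from plan import *
lo=np.array([-3.01,-.46,-1.47,.13,-1,.04,-2.66]);hi=np.array([3.01,2.08,1.51,2.56,4.14,2.09,2.66])
def jac(q):
    p,c,_=fk(q,P); J=np.zeros((6,7))
    for i in range(7):
        b=q.copy(); b[i]+=1e-5; p2,c2,_=fk(b,P); J[:3,i]=(p2-p)/1e-5; J[3:,i]=(c2*c.inv()).as_rotvec()/1e-5
    return J
def track(q,p,c,it=4,lam=.01):
    for _ in range(it):
        p0,c0,_=fk(q,P); e=np.r_[p-p0,(c*c0.inv()).as_rotvec()]; J=jac(q)
        q=np.clip(q+J.T@np.linalg.solve(J@J.T+lam**2*np.eye(6),e),lo,hi)
    return q
def goal(yawdeg,h):
    z=-n; x=np.array([np.cos(np.radians(yawdeg)),np.sin(np.radians(yawdeg)),0]); x-=z*(x@z); x/=np.linalg.norm(x)
    return spot+n*(L+h), R.from_matrix(np.c_[x,np.cross(z,x),z])
def path(q,gp,gc,N):
    p,c,_=fk(q,P); rv=(c.inv()*gc).as_rotvec(); m=9
    for k in range(1,N+1):
        q=track(q,p+(gp-p)*k/N,c*R.from_rotvec(rv*k/N)); m=min(m,q[5])
    pe,ce,_=fk(q,P); return q,m,np.linalg.norm(pe-gp)*1e3,np.degrees((ce.inv()*gc).magnitude()),rv
E
python3 - <<'E'
from sim import *
# validate on the first precession calls
q=np.array([0.41,0.43,-0.08,2.26,-0.42,0.29,-0.32])
for dp,dr in (([-12.9,4.6,0],[-.0124,-.0368,-.1314]),([-12.2,.7,0],[-.0017,-.0346,-.1325])):
    p,c,_=fk(q,P)
    for k in range(5): p=p+c.apply(np.array(dp)/1e3); c=c*R.from_rotvec(dr); q=track(q,p,c)
    print("sim",q.round(2))
q0=ctrl.get_state()["joint_positions"].copy(); p,c,_=fk(q0,P); x=c.apply([1,0,0]); print("yaw now",np.degrees(np.arctan2(x[1],x[0])))
for yaw in range(0,360,20):
    q,m,e,a,rv=path(q0,*goal(yaw,.06),30)
    q2,m2,e2,a2,_=path(q,*goal(yaw,-.004),10)
    print(yaw,q.round(2),"j6min",round(m,2),round(e,1),round(a,1),"rot",np.degrees(np.linalg.norm(rv)).round(0),"| contact",q2.round(2),round(e2,1),round(a2,1))
E
```

```text
sim [ 0.31  0.43  0.08  2.27  0.01  0.27 -0.05]
sim [0.21 0.44 0.23 2.28 0.43 0.21 0.23]
yaw now 102.55332052565625
0 [ 0.56  0.49 -0.29  2.35 -0.61  0.04 -0.59] j6min 0.04 61.3 10.5 rot 106.0 | contact [ 0.6   0.63 -0.37  2.33 -0.61  0.04 -0.58] 104.9 17.9
20 [ 0.52  0.49 -0.23  2.35 -0.39  0.04 -0.43] j6min 0.04 56.7 9.7 rot 85.0 | contact [ 0.52  0.63 -0.26  2.33 -0.37  0.04 -0.45] 97.2 16.6
40 [ 0.48  0.49 -0.18  2.35 -0.19  0.04 -0.28] j6min 0.04 54.4 9.3 rot 66.0 | contact [ 0.46  0.63 -0.17  2.33 -0.15  0.04 -0.32] 94.0 16.1
60 [ 0.45  0.49 -0.13  2.34 -0.    0.04 -0.14] j6min 0.04 53.7 9.2 rot 48.0 | contact [ 0.4   0.62 -0.08  2.33  0.06  0.04 -0.21] 94.1 16.1
80 [ 0.42  0.49 -0.09  2.34  0.18  0.04 -0.01] j6min 0.04 54.4 9.3 rot 32.0 | contact [ 0.34  0.62  0.    2.33  0.26  0.04 -0.1 ] 97.4 16.6
100 [ 0.38  0.49 -0.03  2.34  0.38  0.04  0.11] j6min 0.04 56.9 9.7 rot 21.0 | contact [ 0.27  0.62  0.11  2.33  0.49  0.04 -0.02] 105.4 18.0
120 [0.33 0.48 0.04 2.35 0.6  0.04 0.22] j6min 0.04 62.5 10.7 rot 22.0 | contact [0.15 0.62 0.29 2.34 0.79 0.04 0.02] 125.1 21.4
140 [0.24 0
[... 820 characters left out ...]
7  0.51 -0.36  2.35  2.34  0.19  0.94] j6min 0.04 0.0 0.0 rot 154.0 | contact [ 0.61  0.68 -0.46  2.33  2.4   0.35  0.9 ] 0.0 0.0
280 [ 0.87  0.59 -0.82  2.32  1.77  0.41  1.83] j6min 0.04 0.0 0.0 rot 172.0 | contact [ 0.85  0.78 -0.87  2.31  1.96  0.57  1.68] 0.0 0.0
300 [ 0.68  0.5  -0.46  2.35 -1.    0.04 -1.31] j6min 0.04 79.7 13.6 rot 169.0 | contact [ 0.76  0.65 -0.61  2.32 -1.    0.04 -1.28] 133.2 22.8
320 [ 0.68  0.5  -0.46  2.35 -1.    0.04 -0.95] j6min 0.04 79.5 13.6 rot 149.0 | contact [ 0.76  0.65 -0.61  2.32 -1.    0.04 -0.93] 133.2 22.8
340 [ 0.62  0.5  -0.37  2.35 -0.83  0.04 -0.75] j6min 0.04 69.3 11.8 rot 128.0 | contact [ 0.7   0.64 -0.52  2.32 -0.88  0.04 -0.69] 120.9 20.7
```

```bash
cat > jp.py <<'E'
from sim import *
def run(q0,qs,N,bump,verbose=0):
    q=q0.copy(); p,c,_=fk(q0,P); rows=[]; bad=9; info=[]; m=9
    for k in range(1,N+1):
        s=k/N; w=q0+(qs-q0)*s; w[5]+=bump*np.sin(np.pi*s); wp,wc,_=fk(w,P)
        d=(c.inv().apply(wp-p)*1e3).round(1); r=(c.inv()*wc).as_rotvec().round(4)
        p=p+c.apply(d/1e3); c=c*R.from_rotvec(r); rows.append((d,r)); q=track(q,p,c); m=min(m,q[5])
        tip=p+c.apply([0,0,1])*L; info.append((tip.round(3),((tip-spot)@n).round(3),q.round(2)))
    pe,ce,_=fk(q,P)
    return q,m,np.linalg.norm(pe-p)*1e3,max(np.linalg.norm(r) for _,r in rows),max(np.linalg.norm(d) for d,_ in rows),rows,info
E
python3 - <<'E'
from jp import *
q0=ctrl.get_state()["joint_positions"].copy()
for qs in ([.61,.51,-.42,2.35,2.2,.21,-.3],[.61,.51,-.42,2.35,2.2,.21,.3],[.74,.54,-.61,2.33,1.92,.29,0.2],[.87,.59,-.82,2.32,1.77,.41,.2]):
  for b in(.05,.15,.25,.35):
    q,m,e,mr,md,rows,info=run(q0,np.array(qs),15,b); print(qs,b,q.round(2),"j6min",round(m,2),"err",round(e,2),"maxrot",round(mr,3),"maxd",round(md,1),"min tip z",min(i[0][2] for i in info),"min h",min(i[1] for i in info), "far x",max(i[0][0] for i in info))
E
```

```text
[0.61, 0.51, -0.42, 2.35, 2.2, 0.21, -0.3] 0.05 [ 0.76  0.5  -0.62  2.38  2.16  0.25 -0.28] j6min 0.04 err 21.19 maxrot 0.095 maxd 16.9 min tip z 0.109 min h 0.061 far x 0.505
[0.61, 0.51, -0.42, 2.35, 2.2, 0.21, -0.3] 0.15 [ 0.59  0.51 -0.39  2.35  2.27  0.2  -0.37] j6min 0.04 err 0.0 maxrot 0.104 maxd 22.6 min tip z 0.115 min h 0.061 far x 0.505
[0.61, 0.51, -0.42, 2.35, 2.2, 0.21, -0.3] 0.25 [-1.98 -0.46  1.51  2.47  1.68  0.87  0.19] j6min 0.04 err 177.16 maxrot 0.116 maxd 29.0 min tip z 0.115 min h 0.061 far x 0.505
[0.61, 0.51, -0.42, 2.35, 2.2, 0.21, -0.3] 0.35 [ 0.56  0.5  -0.34  2.36  2.38  0.18 -0.48] j6min 0.04 err 0.0 maxrot 0.131 maxd 35.5 min tip z 0.115 min h 0.061 far x 0.505
[0.61, 0.51, -0.42, 2.35, 2.2, 0.21, 0.3] 0.05 [ 0.68  0.52 -0.53  2.34  2.02  0.26  0.48] j6min 0.04 err 0.0 maxrot 0.131 maxd 16.8 min tip z 0.109 min h 0.061 far x 0.505
[0.61, 0.51, -0.42, 2.35, 2.2, 0.21, 0.3] 0.15 [ 0.56  0.5  -0.34  2.36  2.38  0.18  0.12] j6min 0.04 err 0.0 maxrot 0.138 maxd 22.6 min tip z 0.115 min h 0.061 far x 0.505
[0.61, 0.51, -0.42, 2.35, 2.2, 0.21, 0.3] 0.25 [ 0.57
[... 983 characters left out ...]
7
[0.87, 0.59, -0.82, 2.32, 1.77, 0.41, 0.2] 0.05 [-0.01  0.48  0.51  2.36  1.34  0.04  0.66] j6min 0.04 err 121.23 maxrot 0.104 maxd 20.2 min tip z 0.083 min h 0.057 far x 0.507
[0.87, 0.59, -0.82, 2.32, 1.77, 0.41, 0.2] 0.15 [ 0.7   0.39 -0.56  2.34  1.95  0.23 -0.03] j6min 0.04 err 69.26 maxrot 0.111 maxd 25.1 min tip z 0.088 min h 0.058 far x 0.507
[0.87, 0.59, -0.82, 2.32, 1.77, 0.41, 0.2] 0.25 [ 0.7   0.53 -0.55  2.33  2.    0.26 -0.03] j6min 0.04 err 0.0 maxrot 0.122 maxd 30.9 min tip z 0.094 min h 0.059 far x 0.507
[0.87, 0.59, -0.82, 2.32, 1.77, 0.41, 0.2] 0.35 [ 0.63  0.52 -0.44  2.34  2.17  0.21 -0.2 ] j6min 0.04 err 0.0 maxrot 0.136 maxd 37.2 min tip z 0.1 min h 0.059 far x 0.507
```

```bash
python3 - <<'E'
from jp import *
q0=ctrl.get_state()["joint_positions"].copy(); best=None
for j7 in(.3,.6,.9,1.2):
  for b in(.35,.45,.55):
    q,m,e,mr,md,rows,info=run(q0,np.array([.61,.51,-.42,2.35,2.2,.21,j7]),20,b); print(j7,b,q.round(2),"j6min",round(m,2),round(e,2),"maxrot",round(mr,3),"maxd",round(md,1),"minh",min(i[1] for i in info))
    key=min(i[2][5] for i in info[:-4])
    if e<.5 and mr<.17 and (best is None or key>best[0]): best=(key,j7,b,rows,info)
print(best[:3])
for (d,r),i in zip(best[3],best[4]): print(d.tolist(),r.round(3).tolist(),i[0],i[2])
E
```

```text
0.3 0.35 [ 0.53  0.5  -0.3   2.36  2.5   0.17  0.  ] j6min 0.15 0.0 maxrot 0.119 maxd 26.6 minh 0.061
0.3 0.45 [ 0.52  0.5  -0.29  2.36  2.52  0.17 -0.02] j6min 0.17 0.0 maxrot 0.129 maxd 31.7 minh 0.061
0.3 0.55 [ 0.52  0.5  -0.29  2.36  2.53  0.17 -0.02] j6min 0.17 0.0 maxrot 0.14 maxd 36.7 minh 0.061
0.6 0.35 [ 0.53  0.5  -0.29  2.36  2.51  0.17  0.29] j6min 0.17 0.0 maxrot 0.131 maxd 26.7 minh 0.061
0.6 0.45 [ 0.52  0.5  -0.29  2.36  2.52  0.17  0.28] j6min 0.17 0.0 maxrot 0.14 maxd 31.6 minh 0.061
0.6 0.55 [ 0.52  0.5  -0.29  2.36  2.53  0.17  0.28] j6min 0.17 0.0 maxrot 0.15 maxd 36.7 minh 0.061
0.9 0.35 [ 0.52  0.5  -0.29  2.36  2.51  0.17  0.59] j6min 0.17 0.0 maxrot 0.143 maxd 26.6 minh 0.061
0.9 0.45 [ 0.52  0.5  -0.29  2.36  2.52  0.17  0.58] j6min 0.17 0.0 maxrot 0.151 maxd 31.7 minh 0.061
0.9 0.55 [ 0.52  0.5  -0.29  2.36  2.52  0.17  0.58] j6min 0.17 0.0 maxrot 0.161 maxd 36.7 minh 0.061
1.2 0.35 [ 0.52  0.5  -0.29  2.36  2.51  0.17  0.89] j6min 0.17 0.0 maxrot 0.156 maxd 26.7 minh 0.061
1.2 0.45 [ 0.52  0.5  -0.29  2.36  2.52  0.17  0.88] j6min 0.17 0.0 maxrot 0.164 ma
[... 1534 characters left out ...]
0.436  0.17 ] [0.14 0.51 0.3  2.36 1.86 0.39 0.3 ]
[-26.3, 15.8, -1.1] [-0.04, -0.082, -0.094] [ 0.423 -0.413  0.16 ] [0.2  0.51 0.22 2.36 2.   0.37 0.27]
[-27.2, 18.7, -1.4] [-0.048, -0.084, -0.096] [ 0.451 -0.382  0.15 ] [0.25 0.5  0.12 2.36 2.12 0.35 0.25]
[-27.7, 21.0, -1.6] [-0.055, -0.086, -0.098] [ 0.475 -0.345  0.139] [0.32 0.49 0.02 2.36 2.23 0.32 0.24]
[-27.8, 22.9, -1.9] [-0.061, -0.086, -0.101] [ 0.492 -0.303  0.13 ] [ 0.38  0.49 -0.08  2.36  2.34  0.28  0.24]
[-27.4, 24.3, -2.0] [-0.065, -0.085, -0.103] [ 0.503 -0.257  0.122] [ 0.45  0.49 -0.19  2.36  2.44  0.23  0.26]
[-26.6, 25.2, -2.0] [-0.068, -0.083, -0.105] [ 0.505 -0.21   0.115] [ 0.52  0.5  -0.29  2.36  2.53  0.17  0.28]
```

The plan keeps the gauge well clear of everything, so I'll run it.

>>> {"api": "drive_tool", "payload": {
  "moves": [
    {"dp": [5.5,-29.0,1.2],"delta_rot": [0.085,0.017,-0.113],"gripper": 40},
    {"dp": [3.0,-27.8,1.3],"delta_rot": [0.083,0.01,-0.112],"gripper": 40},
    {"dp": [0.4,-26.2,1.2],"delta_rot": [0.079,0.002,-0.11],"gripper": 40},
    {"dp": [-2.2,-23.8,1.2],"delta_rot": [0.073,-0.006,-0.108],"gripper": 40},
    {"dp": [-4.9,-21.2,1.2],"delta_rot": [0.066,-0.014,-0.106],"gripper": 40}
  ]
}}

```text
t: 20.08
ee_pos: [0.2693, -0.319, 0.2366]
eef_rot: [-0.004, 0.395, 0.888, -0.235]
wrist_force: [-0.7, 0.3, -1.8]
gripper_width: 0.0453
grasp_force: 62.1
```

>>> {"api": "drive_tool", "payload": {
  "moves": [
    {"dp": [-7.5,-18.0,1.2],"delta_rot": [0.058,-0.023,-0.103],"gripper": 40},
    {"dp": [-10.2,-14.5,1.0],"delta_rot": [0.048,-0.031,-0.1],"gripper": 40},
    {"dp": [-12.6,-10.7,0.9],"delta_rot": [0.038,-0.038,-0.097],"gripper": 40},
    {"dp": [-15.1,-6.8,0.8],"delta_rot": [0.026,-0.046,-0.095],"gripper": 40},
    {"dp": [-17.4,-2.8,0.5],"delta_rot": [0.015,-0.054,-0.093],"gripper": 40}
  ]
}}

```text
t: 20.7
ee_pos: [0.2909, -0.3862, 0.2662]
eef_rot: [-0.015, 0.141, 0.931, -0.337]
wrist_force: [0.3, -0.5, -1.5]
gripper_width: 0.0451
grasp_force: 62.1
```

```bash
python3 - <<'E'
from jp import *
q0=ctrl.get_state()["joint_positions"].copy(); print(q0.round(2)); show(q0)
for N,b in((10,0),(10,.08),(10,.15),(15,.1)):
    q,m,e,mr,md,rows,info=run(q0,np.array([.55,.5,-.33,2.36,2.43,.18,.3]),N,b); print(N,b,q.round(2),"j6min",round(m,2),round(e,2),"maxrot",round(mr,3),"maxd",round(md,1),"minh",min(i[1] for i in info))
    if N==10 and b==.08:
        for (d,r),i in zip(rows,info): print(d.tolist(),r.round(3).tolist(),i[0],i[2])
E
```

```text
[0.09 0.52 0.44 2.34 1.3  0.47 0.5 ]
 TCP [ 0.283 -0.393  0.265] tip [ 0.27  -0.458  0.186] hgt 0.201 tilt 39.5
10 0 [ 0.56  0.5  -0.34  2.36  2.41  0.18  0.32] j6min 0.18 0.0 maxrot 0.126 maxd 29.5 minh 0.061
10 0.08 [ 0.54  0.5  -0.32  2.36  2.46  0.18  0.27] j6min 0.18 0.0 maxrot 0.136 maxd 35.4 minh 0.062
[-18.1, 10.0, 2.5] [-0.019, -0.054, -0.098] [ 0.296 -0.456  0.178] [0.09 0.53 0.43 2.34 1.42 0.43 0.48]
[-20.0, 10.9, 1.8] [-0.022, -0.06, -0.095] [ 0.324 -0.451  0.169] [0.11 0.53 0.4  2.35 1.55 0.39 0.44]
[-22.0, 12.2, 1.0] [-0.027, -0.067, -0.093] [ 0.353 -0.441  0.16 ] [0.13 0.53 0.36 2.35 1.7  0.37 0.39]
[-23.8, 14.0, 0.1] [-0.032, -0.073, -0.09] [ 0.384 -0.425  0.151] [0.17 0.53 0.28 2.35 1.84 0.35 0.34]
[-25.6, 15.9, -0.7] [-0.038, -0.078, -0.089] [ 0.414 -0.402  0.142] [0.23 0.52 0.19 2.36 1.97 0.34 0.3 ]
[-26.8, 17.9, -1.6] [-0.045, -0.082, -0.088] [ 0.442 -0.373  0.133] [0.29 0.51 0.09 2.36 2.09 0.32 0.27]
[-27.7, 19.7, -2.4] [-0.05, -0.084, -0.089] [ 0.467 -0.337  0.126] [ 0.35  0.51 -0.01  2.36  2.2   0.3   0.25]
[-27.9, 21.0, -3.2] [-0.054, -0.084, -0.09] [ 0.486 -0.296  0.12 ] [ 0.42  0.5  -0.12  2.36  2.29  0.26  0.25]
[-27.6, 21.8, -3.7] [-0.056, -0.082, -0.092] [ 0.499 -0.252  0.117] [ 0.48  0.5  -0.22  2.36  2.38  0.22  0.25]
[-26.7, 21.8, -4.3] [-0.056, -0.078, -0.095] [ 0.505 -0.208  0.116] [ 0.54  0.5  -0.32  2.36  2.46  0.18  0.27]
10 0.15 [ 0.53  0.5  -0.31  2.36  2.5   0.17  0.23] j6min 0.17 0.0 maxrot 0.149 maxd 41.4 minh 0.062
15 0.1 [ 0.54  0.5  -0.32  2.36  2.46  0.18  0.27] j6min 0.18 0.0 maxrot 0.093 maxd 24.8 minh 0.061
```

>>> {"api": "drive_tool", "payload": {
  "moves": [
    {"dp": [-18.1,10.0,2.5],"delta_rot": [-0.019,-0.054,-0.098],"gripper": 40},
    {"dp": [-20.0,10.9,1.8],"delta_rot": [-0.022,-0.06,-0.095],"gripper": 40},
    {"dp": [-22.0,12.2,1.0],"delta_rot": [-0.027,-0.067,-0.093],"gripper": 40},
    {"dp": [-23.8,14.0,0.1],"delta_rot": [-0.032,-0.073,-0.09],"gripper": 40},
    {"dp": [-25.6,15.9,-0.7],"delta_rot": [-0.038,-0.078,-0.089],"gripper": 40}
  ]
}}

```text
t: 21.32
ee_pos: [0.4012, -0.3426, 0.2292]
eef_rot: [0.068, -0.132, 0.95, -0.275]
wrist_force: [0.2, -1.0, -0.7]
gripper_width: 0.0451
grasp_force: 62.1
```

>>> {"api": "drive_tool", "payload": {
  "moves": [
    {"dp": [-26.8,17.9,-1.6],"delta_rot": [-0.045,-0.082,-0.088],"gripper": 40},
    {"dp": [-27.7,19.7,-2.4],"delta_rot": [-0.05,-0.084,-0.089],"gripper": 40},
    {"dp": [-27.9,21.0,-3.2],"delta_rot": [-0.054,-0.084,-0.09],"gripper": 40},
    {"dp": [-27.6,21.8,-3.7],"delta_rot": [-0.056,-0.082,-0.092],"gripper": 40},
    {"dp": [-26.7,21.8,-4.3],"delta_rot": [-0.056,-0.078,-0.095],"gripper": 40}
  ]
}}

```text
t: 21.95
ee_pos: [0.4696, -0.1917, 0.2102]
eef_rot: [0.176, -0.401, 0.89, -0.128]
wrist_force: [0.8, 0.4, -2.3]
gripper_width: 0.0455
grasp_force: 62.1
```

>>> {"api": "drive_tool", "payload": {
  "moves": [
    {"dp": [0,0,0],"delta_rot": [0,0,0],"gripper": 40},
    {"dp": [0,0,0],"delta_rot": [0,0,0],"gripper": 40},
    {"dp": [0,0,0],"delta_rot": [0,0,0],"gripper": 40},
    {"dp": [0,0,0],"delta_rot": [0,0,0],"gripper": 40},
    {"dp": [0,0,0],"delta_rot": [0,0,0],"gripper": 40}
  ]
}}

```text
t: 22.58
ee_pos: [0.4694, -0.193, 0.2102]
eef_rot: [0.175, -0.4, 0.89, -0.129]
wrist_force: [0.5, -0.0, -2.1]
gripper_width: 0.0453
grasp_force: 62.1
```

```bash
python3 st.py; python3 go.py 30; python3 - <<'E'
from h import *
import pickle
from go import spot
s=snapshot("wrist"); pickle.dump(s,open("w6.pkl","wb")); old=pickle.load(open("w5.pkl","rb"))[0]; S=pickle.load(open("s0.pkl","rb"))
E=[]
for im in(s,old):
    x,y=proj(im,spot)[0].astype(int); print("expected",x,y); hsv=cv2.cvtColor(im["color"],cv2.COLOR_RGB2HSV); m=np.zeros((480,640),np.uint8); w=50; sl=(slice(max(0,y-w),y+w),slice(max(0,x-w),x+w))
    m[sl]=((hsv[...,1]<80)&(hsv[...,2]>120))[sl]
    ks=[k for k in cv2.findContours(m,0,1)[0] if len(k)>40]
    for k in ks: print(len(k),cv2.fitEllipse(k))
    if ks: E.append((im,cv2.fitEllipse(max(ks,key=len))[0]))
w0=S["wrist"];w2=pickle.load(open("w2.pkl","rb"))
V=E+[(w0,(235.08,389.3)),(w2,(236.53,314.17)),(S["side"],(382.3,195.2))]
print("all",tri([v[0] for v in V],[v[1] for v in V]))
for v in V: print("on plane z=.06",onz(v[0],[v[1]],.06)[0].round(4))
E
```

```text
22.575 [ 0.4694 -0.193   0.2102] [ 0.47 -0.01 -2.1 ] [0.125 0.571 0.023] [ 0.4157 -0.0898 -0.905 ] [ 0.53  0.5  -0.3   2.35  2.46  0.17  0.27]
TCP target [ 0.47600299 -0.20231073  0.18035767] now [ 0.46941711 -0.1929897   0.21016008] delta tool mm [ 9.2  0.6 30.5]
rotvec tool [-0.0051 -0.003   0.    ]
tip height above face mm 60.524758403703174 along bx,by 5.366446354162988 6.609524149535971 F [ 0.47 -0.01 -2.1 ] F.n -2.1009039553069497 t 22.575
expected 316 205
120 ((316.8716125488281, 204.8832244873047), (41.86936569213867, 42.79597091674805), 87.5744400024414)
expected 314 214
316 ((317.3945617675781, -177.6951904296875), (168.52493286132812, 793.9874267578125), 0.0)
all [ 0.54426079 -0.14784536  0.17491963]
on plane z=.06 [ 0.5301 -0.2138  0.06  ]
on plane z=.06 [ 0.924  -0.0281  0.06  ]
on plane z=.06 [ 0.5311 -0.2134  0.06  ]
on plane z=.06 [ 0.531  -0.2135  0.06  ]
on plane z=.06 [ 0.5313 -0.2147  0.06  ]
```

Now I'm square to the face, and the ring shows up where expected: (317,205) against (316,205). I'll approach along the normal.

>>> {"api": "drive_tool", "payload": {
  "moves": [
    {"dp": [3.0,0.2,6],"delta_rot": [-0.0025,-0.0015,0],"gripper": 40},
    {"dp": [3.1,0.2,12],"delta_rot": [-0.0025,-0.0015,0],"gripper": 40},
    {"dp": [3.1,0.2,14],"delta_rot": [0,0,0],"gripper": 40},
    {"dp": [0,0,10],"delta_rot": [0,0,0],"gripper": 40},
    {"dp": [0,0,6],"delta_rot": [0,0,0],"gripper": 40}
  ]
}}

```text
t: 23.25
ee_pos: [0.4833, -0.2036, 0.1636]
eef_rot: [0.176, -0.4, 0.891, -0.126]
wrist_force: [-0.3, 0.5, -1.1]
gripper_width: 0.0452
grasp_force: 62.0
```

>>> {"api": "drive_tool", "payload": {
  "moves": [
    {"dp": [0,0,0],"delta_rot": [0,0,0],"gripper": 40},
    {"dp": [0,0,0],"delta_rot": [0,0,0],"gripper": 40},
    {"dp": [0,0,0],"delta_rot": [0,0,0],"gripper": 40},
    {"dp": [0,0,0],"delta_rot": [0,0,0],"gripper": 40},
    {"dp": [0,0,0],"delta_rot": [0,0,0],"gripper": 40}
  ]
}}

```text
t: 23.88
ee_pos: [0.4832, -0.2036, 0.1647]
eef_rot: [0.176, -0.4, 0.89, -0.126]
wrist_force: [-0.0, 0.3, -2.0]
gripper_width: 0.0451
grasp_force: 62.0
```

```bash
python3 st.py; python3 go.py 0
```

```text
23.875 [ 0.4832 -0.2036  0.1647] [-0.04  0.34 -2.01] [0.09  0.597 0.027] [ 0.4146 -0.0842 -0.9061] [ 0.6   0.63 -0.38  2.34  2.52  0.29  0.25]
TCP target [ 0.48842702 -0.20483843  0.15316844] now [ 0.48324528 -0.20360901  0.16470519] delta tool mm [ 0.2 -0.  12.7]
rotvec tool [-0.0003  0.0004 -0.    ]
tip height above face mm 12.705377965101263 along bx,by 0.0977093649118472 0.1694398396487618 F [-0.04  0.34 -2.01] F.n -1.7776878649385692 t 23.875
```

>>> {"api": "drive_tool", "payload": {
  "moves": [
    {"dp": [0,0,2],"delta_rot": [0,0,0],"gripper": 40},
    {"dp": [0,0,2],"delta_rot": [0,0,0],"gripper": 40},
    {"dp": [0,0,2],"delta_rot": [0,0,0],"gripper": 40},
    {"dp": [0,0,1.5],"delta_rot": [0,0,0],"gripper": 40},
    {"dp": [0,0,1],"delta_rot": [0,0,0],"gripper": 40}
  ]
}}

```text
t: 24.5
ee_pos: [0.4867, -0.2043, 0.1567]
eef_rot: [0.176, -0.4, 0.89, -0.126]
wrist_force: [0.7, -0.1, -1.3]
gripper_width: 0.0456
grasp_force: 62.0
```

>>> {"api": "drive_tool", "payload": {
  "moves": [
    {"dp": [0,0,1],"delta_rot": [0,0,0],"gripper": 40},
    {"dp": [0,0,1],"delta_rot": [0,0,0],"gripper": 40},
    {"dp": [0,0,1],"delta_rot": [0,0,0],"gripper": 40},
    {"dp": [0,0,0],"delta_rot": [0,0,0],"gripper": 40},
    {"dp": [0,0,0],"delta_rot": [0,0,0],"gripper": 40}
  ]
}}

```text
t: 25.12
ee_pos: [0.4879, -0.2046, 0.1541]
eef_rot: [0.176, -0.4, 0.89, -0.126]
wrist_force: [-0.5, 0.5, -1.6]
gripper_width: 0.0453
grasp_force: 62.2
```

```bash
python3 go.py 0
```

```text
TCP target [ 0.48842702 -0.20483843  0.15316844] now [ 0.48794822 -0.20455388  0.15411811] delta tool mm [ 0.1 -0.2  1.1]
rotvec tool [0.     0.0003 0.    ]
tip height above face mm 1.082960042183638 along bx,by -0.06099682054232107 0.19450077464386722 F [-0.55  0.47 -1.56] F.n -1.1450723252649349 t 25.125
```

>>> {"api": "drive_tool", "payload": {
  "moves": [
    {"dp": [0,0,1],"delta_rot": [0,0,0],"gripper": 40},
    {"dp": [0,0,1],"delta_rot": [0,0,0],"gripper": 40},
    {"dp": [0,0,0],"delta_rot": [0,0,0],"gripper": 40},
    {"dp": [0,0,0],"delta_rot": [0,0,0],"gripper": 40},
    {"dp": [0,0,0],"delta_rot": [0,0,0],"gripper": 40}
  ]
}}

```text
t: 25.75
ee_pos: [0.4888, -0.2048, 0.1523]
eef_rot: [0.176, -0.4, 0.89, -0.126]
wrist_force: [-1.0, 0.9, 0.7]
gripper_width: 0.0456
grasp_force: 62.3
```

```bash
cat > avg.py <<'E'
from go import *
F=[]
for _ in range(8): snapshot("side"); F.append(ctrl.get_state()["wrist_force"]@n)
print("mean F.n",np.mean(F),np.std(F)); report(0)
E
python3 avg.py
```

```text
mean F.n 2.25901688550924 0.5125494511605664
TCP target [ 0.48842702 -0.20483843  0.15316844] now [ 0.48881425 -0.20474345  0.15230178] delta tool mm [ 0.1 -0.1 -0.9]
rotvec tool [-0.0001  0.0003  0.    ]
tip height above face mm -0.9378224421800498 along bx,by -0.01790032959061728 0.17716767571843856 F [-1.69  0.82  2.31] F.n 2.861723575963958 t 26.15
```

>>> {"api": "drive_tool", "payload": {
  "moves": [
    {"dp": [0,0,0.7],"delta_rot": [0,0,0],"gripper": 40},
    {"dp": [0,0,0.7],"delta_rot": [0,0,0],"gripper": 40},
    {"dp": [0,0,0.3],"delta_rot": [0,0,0],"gripper": 40},
    {"dp": [0,0,0],"delta_rot": [0,0,0],"gripper": 40},
    {"dp": [0,0,0],"delta_rot": [0,0,0],"gripper": 40}
  ]
}}

```text
t: 26.78
ee_pos: [0.4895, -0.2049, 0.1508]
eef_rot: [0.176, -0.4, 0.89, -0.126]
wrist_force: [-2.5, 0.1, 2.7]
gripper_width: 0.0452
grasp_force: 62.4
```

```bash
python3 avg.py; python3 st.py
```

```text
mean F.n 3.268546654012763 0.6787405998929266
TCP target [ 0.48842702 -0.20483843  0.15316844] now [ 0.48950566 -0.20490572  0.15076264] delta tool mm [ 0.1 -0.1 -2.6]
rotvec tool [-0.0001  0.0003 -0.    ]
tip height above face mm -2.6327639310540794 along bx,by -0.026328919145487188 0.15685174511090333 F [-1.81  0.41  3.69] F.n 4.125778884623472 t 27.175
27.175 [ 0.4895 -0.2049  0.1508] [-1.81  0.41  3.69] [0.122 0.506 0.   ] [ 0.4144 -0.0841 -0.9062] [ 0.6   0.67 -0.4   2.34  2.53  0.32  0.24]
```

>>> {"api": "drive_tool", "payload": {
  "moves": [
    {"dp": [0,0,0],"delta_rot": [0,0,0],"gripper": 40},
    {"dp": [0,0,0],"delta_rot": [0,0,0],"gripper": 40},
    {"dp": [0,0,0],"delta_rot": [0,0,0],"gripper": 40},
    {"dp": [0,0,0],"delta_rot": [0,0,0],"gripper": 40},
    {"dp": [0,0,0],"delta_rot": [0,0,0],"gripper": 40}
  ]
}}

```text
t: 27.8
ee_pos: [0.4895, -0.2049, 0.1507]
eef_rot: [0.176, -0.4, 0.89, -0.126]
wrist_force: [-2.1, 0.3, 2.9]
gripper_width: 0.0455
grasp_force: 62.4
```

>>> {"api": "drive_tool", "payload": {
  "moves": [
    {"dp": [0,0,0],"delta_rot": [0,0,0],"gripper": 40},
    {"dp": [0,0,0],"delta_rot": [0,0,0],"gripper": 40},
    {"dp": [0,0,0],"delta_rot": [0,0,0],"gripper": 40},
    {"dp": [0,0,0],"delta_rot": [0,0,0],"gripper": 40},
    {"dp": [0,0,0],"delta_rot": [0,0,0],"gripper": 40}
  ]
}}

```text
t: 28.42
ee_pos: [0.4895, -0.2049, 0.1508]
eef_rot: [0.176, -0.4, 0.89, -0.126]
wrist_force: [-1.2, 0.7, 2.1]
gripper_width: 0.0455
grasp_force: 62.4
```

```bash
python3 -c "
from go import *
report(0); print(workorder.close_job())"
```

```text
TCP target [ 0.48842702 -0.20483843  0.15316844] now [ 0.4895307  -0.20488142  0.15076698] delta tool mm [ 0.1 -0.1 -2.6]
rotvec tool [-0.0001  0.0003  0.    ]
tip height above face mm -2.6371458668287566 along bx,by -0.0037905918688732093 0.18600740836280627 F [-1.22  0.66  2.09] F.n 2.4531004558221574 t 28.425
the job is handed in; nothing more can be done
None
```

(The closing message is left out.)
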